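Swap the fastener jars and set up the newel cap kit

TASK

Lay out the kit for the newel post: the screw jar and the nail jar have been put in each other's trays, so swap them (the screw jar into the square tray, the nail jar into the round tray, each in the middle; the empty long tray may serve as a free spot meanwhile). Then lay the plinth block flat in the middle of the long tray, lengthwise along it, and stand the finial upright on the centre of the block. Keep the jars upright all the time, and leave the wax tin and the tape measure where they are.

Things in the scene. Friction and masses are not known exactly. Their poses are not given: they have to be found in the camera images.
- screw_jar: the taller glass jar, with brass screws inside and a plain grey tin lid; 98 mm high, body 60 mm in diameter up to 85 mm, lid 57 mm. Starts in the round tray (the jars on the window sill at the back are not meant). Origin: centre of its underside, z up. 0.27 to 0.5 kg
- nail_jar: the shorter glass jar, with dark nails inside and a red tin lid; 84 mm high, body 60 mm in diameter up to 70 mm, lid 57 mm. Starts in the square tray (the jars on the window sill are not meant). Origin: centre of its underside, z up. 0.27 to 0.5 kg
- plinth: the plinth: planed wooden block with a bold grain, lying flat on its own on the front part of the bench, 50 mm (its x) by 90 mm (its y) and 35 mm high; yaw within 0.35 rad of zero (long side across the robot) at the start. Origin: centre of its underside
- finial: the finial: turned beech newel cap standing on its round foot, 96 mm high, widest diameter 42 mm. Origin: centre of its foot, z up. About 0.06 kg
- round_tray: round shallow wooden tray, fixed to the bench: 96 mm outside, 84 mm inside, floor 5 mm and rim 12 mm above the bench. Origin: centre of its underside, on the bench
- square_tray: square shallow wooden tray, fixed to the bench: 96 by 96 mm outside, 86 by 86 mm inside, floor 5 mm and rim 12 mm above the bench. Origin: centre of its underside, on the bench
- long_tray: long (rectangular) shallow wooden tray, empty at the start, fixed to the bench: 92 mm (its x) by 132 mm (its y) outside, 82 by 122 mm inside, floor 5 mm and rim 12 mm above the bench. Origin: centre of its underside, on the bench
- wax_tin: bystander, not to be moved: flat round wax tin lying on the bench, 69 mm in diameter, 29 mm high. Origin: centre of its underside
- tape_measure: bystander, not to be moved: tape measure standing on edge on the bench, 34 mm (its x) by 77 mm (its y), 56 mm high. Origin: in its underside, near the middle
- bench_grinder: fixed obstacle: the bench grinder at the back left of the bench, about 0.2 m tall, reaching about 90 mm from its origin towards the robot and 140 mm to either side; loads carried across it must be lifted clear. Origin: under its middle, on the bench
There are look-alikes about, which are no part of the job. Leave any green look-alike of the nail_jar alone.

How it is judged:
At the end, for the whole second after the job is handed in: Screw jar flat in the square tray, nail jar in the round one, plinth in the long one, each within 15 mm of the tray's centre, the plinth within 15 degrees of lengthwise; finial upright on the plinth within 10 mm of its centre. All released and at rest (horizontal distance between screw_jar and square_tray below 0.015 m and z of screw_jar in the frame of square_tray between 0.002 and 0.008 m and angle between each of screw_jar, nail_jar, plinth, finial's own z axis and vertical below 0.06 rad and linear speed of each of screw_jar, nail_jar, plinth, finial below 0.02 m/s and angular speed of each of screw_jar, nail_jar, plinth, finial below 0.15 rad/s and horizontal distance between nail_jar and round_tray below 0.015 m and z of nail_jar in the frame of round_tray between 0.002 and 0.008 m and horizontal distance between plinth and long_tray below 0.015 m and z of plinth in the frame of long_tray between 0.002 and 0.008 m and angle between the y axis of plinth and the y axis of long_tray, either way round below 0.26 rad and horizontal distance between finial and plinth below 0.01 m and z of finial in the frame of plinth between 0.032 and 0.038 m); the robot touches nothing.
It fails at once if a jar is tipped by more than 30 degrees (angle between any of screw_jar, nail_jar's own z axis and vertical above 0.52 rad).
It fails at once if the wax tin or the tape measure is pushed away by more than 25 mm (distance of any of wax_tin, tape_measure from where it was at the start of the episode above 0.025 m).
It also fails if it takes over 136 s, if anything falls off the work surface, if the arm or the gripper's body presses on something with over 40 N, if the wrist force passes 120 N, or if a joint passes its speed limit or range.

ROBOT

A 6-joint arm with a two-finger parallel gripper is mounted at the origin on a cart in front of the work surface, level with it; the furniture and walls round the work are solid. World frame = base frame: x ahead of the robot, y to its left, z up, the work surface at z = 0. Lengths are in m, angles in rad, forces in N, time in s.
With the tool pointing down it reaches from about 0.375 to 0.9 m from the base axis. Payload 3.1 kg.
Tool frame: the origin (TCP) lies on the front face of the gripper's body, between the roots of the fingers; the fingertips stand 73 mm ahead of it and the grasp point (between the pads) lies 54 mm ahead of it (manip.finger_overhang is the distance from the TCP to the fingertips, in m); z points along the fingers, y is the direction in which the jaws open and shut (so a half turn about z gives the same grasp; the last joint's range is limited). The gripper opens to 85 mm and grips with 20 to 120 N. Pads are 22 mm wide; open, the fingers measure 114 mm over their backs; the gripper's body (76 mm by 85 mm) begins 54 mm behind the grasp point. The pads swing forward as they close: fully open they stand 13 mm farther back than shut.
Start: joints at [1.083, 0.527, 1.433, -0, 1.181, -0.178], TCP at [0.191, 0.595, 0.304] pointing down, gripper open.
Joint ranges: [-3.08, 3.08], [-0.75, 2.2], [0.22, 2.44], [-1.43, 4.57], [0, 2.65], [-2.85, 2.85]. Speed limits (rad/s): [2.79, 2.79, 3.14, 3.14, 3.14, 3.14].

INTERFACE

Orientations are given as a unit quaternion [x, y, z, w].
In Python, from station import manip gives the robot as it stands.
- The arm moves only by the tool apply_moves, never from a script. Its argument "increments" is a list that holds one entry, the list of rows, each a list of 4 numbers: the shift along the tool's x, y, z in m, then the turn about the tool's z in degrees. In form: [[[dx, dy, dz, spin], ...]]. A call has 1 to 5 rows; each row shifts and turns the pose as measured when the row begins, along the tool's axes as they then stand; what a row does not reach is not made up. A row lasts 1/10 s, in which the tool goes at most 50 mm and 8.59 degrees, less where a joint would pass 70% of its speed; a pose out of reach is approached as far as the arm can. A call with a gripper value outside its range is refused whole. "fingers" is the opening, from 0 (shut) to 1 (fully open), set as the call begins (left out, the last holds). The fingers move at their own pace and stop on an object; "newtons" is the grip in N (left out, the last holds). Time passes only in rows, so rows that do not move let the fingers close. It gives the time, the measured TCP pose, the force and the opening at its end, in the units of the state.
- manip.sense(): the state, without advancing time (a new reading comes with each control period).
- manip.snapshot(name): name is "scene" or "top" or "wrist"; returns (picture, depth): 480x640x3 uint8, red, green, blue; 480x640 float32, m along the optical axis (not along the pixel's ray), 0 where there is no reading.
- manip.camera_model(name): a dict with "mtx" (3x3 intrinsics, pixels), "R" (3x3) and "t" (3): a world point X has camera coordinates R X + t; the wrist camera has in their place "mount" (4x4, takes a point from camera to tool coordinates, whose origin is the TCP and whose axes are the flange's). Camera axes: x right, y down, z forward; pixel columns grow to the right and rows downward; lengths in m; the calibration is good to about 2 mm. A picture is of the moment at which its call begins: read the wrist's pose just before it. camera_model takes no time and is no camera call.
- manip.sign_off(): hands the job in, once; it reports no verdict.
The state is a dict: "t": time; "q": joint angles; "qd": joint speeds; "tau": joint torques, N m; "tcp_pos": TCP position; "tool_rot": TCP orientation; "force": force on the tool from outside, world axes, zero at the start; "ft_torque": the same for the moment, N m; "finger_gap": opening from 0.0 (shut) to 1.0 (fully open).
Only numpy, scipy, OpenCV 4.12 (cv2) and the standard library are available. Lean on these libraries where they do the work, as an engineer would, in place of code of your own. Each camera call takes 0.05 s, during which the arm holds its last target.

## Working session

There is one attempt and no reset: what is moved stays moved. The work goes in short steps, Python scripts to look and compute and a tool call to move; the robot and the scene stay as the last step left them, time stands still between calls to the robot, and variables do not carry over. Pictures are saved under pics/ and viewed, and the job is handed in when it is done.

Besides the shell and the picture viewer there is one more tool, called after "Call:" as a command line: name --argument value ..., lists and objects as JSON in quotes. apply_moves: Moves the arm, as the interface text tells. Its arguments: {"type":"object","properties":{"increments":{"type":"array","items":{"type":"array","items":{"type":"array","items":{"type":"number"}}}},"fingers":{"type":"number"},"newtons":{"type":"number"}},"required":["increments"]}

```bash
ls; mkdir -p pics
python3 - <<'E'
from station import manip
import cv2,numpy as np
print(manip.sense())
for n in ("scene","top"):
    p,d=manip.snapshot(n); cv2.imwrite(f"pics/{n}0.png",p[:,:,::-1]); np.save(f"{n}0.npy",d)
    print(n,manip.camera_model(n))
print(manip.camera_model("wrist"))
E
```

```text
pics
{'t': 0.0, 'q': array([ 1.08249819e+00,  5.28470640e-01,  1.43389833e+00,  5.54153581e-06,
        1.18138750e+00, -1.78491409e-01]), 'qd': array([-1.43843318e-03,  1.25920727e-03, -6.04526934e-04, -2.02839599e-03,
        3.35414980e-05, -1.45746942e-04]), 'tau': array([ 2.08414560e-03, -4.42345369e+01, -1.78031981e+01, -1.08326515e-04,
        8.18435918e-03, -6.79947490e-06]), 'tcp_pos': array([0.19024739, 0.59475756, 0.30293196]), 'tool_rot': array([ 1.54285574e-01,  9.88025704e-01, -1.02149486e-03, -3.56478004e-04]), 'force': array([-0.88838697,  0.11532057,  0.48449267]), 'ft_torque': array([-0.02129777, -0.0284997 , -0.00498713]), 'finger_gap': 0.9995522690624322}
scene {'mtx': array([[508.01417524,   0.        , 318.24430162],
       [  0.        , 508.01417524, 242.77571926],
       [  0.        ,   0.        ,   1.        ]]), 'R': array([[ 0.84125357, -0.54014978, -0.02303575],
       [-0.25247599, -0.3548268 , -0.90019654],
       [ 0.47806727,  0.76310953, -0.43487416]]), 't': array([-0.40033005,  0.19001303,  0.89670804])}
top {'mtx': array([[515.08023624,   0.        , 315.77852618],
       [  0.        , 515.08023624, 236.56768341],
       [  0.        ,   0.        ,   1.        ]]), 'R': array([[ 0.02672313, -0.9995517 ,  0.01350096],
       [-0.9817124 , -0.02878795, -0.1881808 ],
       [ 0.1884851 , -0.00822528, -0.9820416 ]]), 't': array([0.04740463, 0.50398608, 1.17443984])}
{'mtx': array([[342.57872757,   0.        , 324.2879451 ],
       [  0.        , 342.57872757, 240.82695152],
       [  0.        ,   0.        ,   1.        ]]), 'mount': array([[-4.52264365e-04, -9.56714228e-01, -2.91028661e-01,
         7.46277775e-02],
       [ 9.99999879e-01, -3.75630793e-04, -3.19188446e-04,
         1.30897993e-03],
       [ 1.96052801e-04, -2.91028770e-01,  9.56714282e-01,
        -7.01504254e-02],
       [ 0.00000000e+00,  0.00000000e+00,  0.00000000e+00,
         1.00000000e+00]])}
```

View pics/scene0.png

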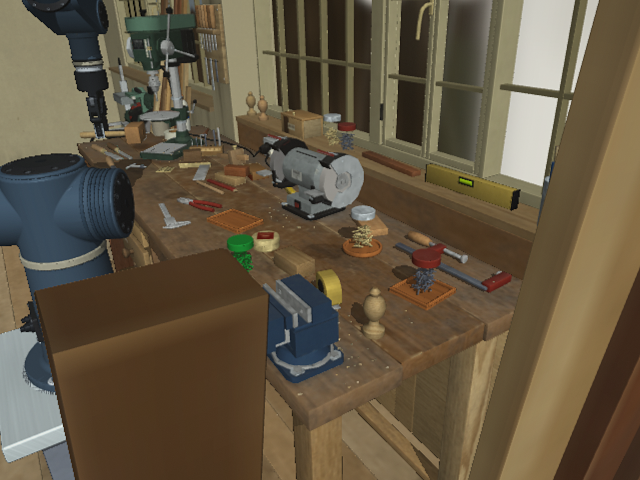

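View pics/top0.png

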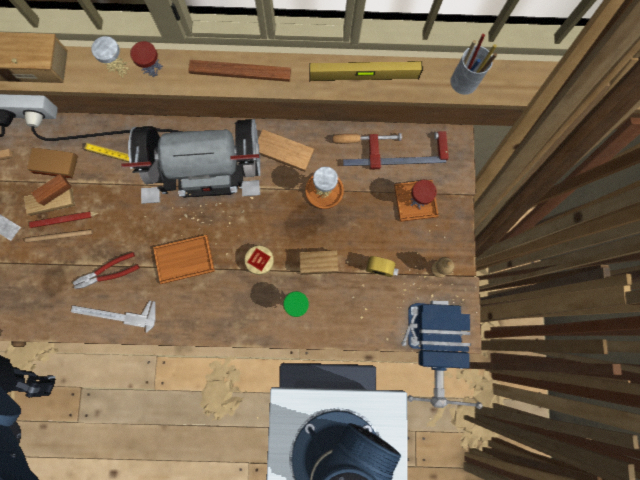

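The top picture shows these objects:
- Screw jar: grey lid at (325,178), in the round tray at (324,192). The other grey-lidded jar, at (105,48), is on the sill.
- Nail jar: red lid at (424,191), in the square tray at (416,201). The look-alikes are green at (295,304) and red on the sill at (144,53).
- Plinth: the grained block at the front, (319,262). The board at (285,149) and the blocks on the left are other pieces.
- Finial: (443,267). The two finials in the scene view at (250,100) are on the sill.
- Other items: long tray (183,258), wax tin (259,259), tape measure (382,266), vise (437,335).

Next I'll measure them and look at an enlarged crop.

```bash
cat > h.py <<'E'
import numpy as np,cv2
from station import manip
def cloud(n,d,cm=None,pose=None):
    cm=cm or manip.camera_model(n); K=cm["mtx"]
    v,u=np.mgrid[0:480,0:640]
    P=np.stack([(u-K[0,2])/K[0,0]*d,(v-K[1,2])/K[1,1]*d,d],-1)
    if n=="wrist":
        from scipy.spatial.transform import Rotation as R
        M=cm["mount"]; P=P@M[:3,:3].T+M[:3,3]
        return P@R.from_quat(pose["tool_rot"]).as_matrix().T+pose["tcp_pos"]
    return (P-cm["t"])@cm["R"]
E
python3 - <<'E'
from h import *
d=np.load("top0.npy"); W=cloud("top",d); np.save("W.npy",W)
im=cv2.imread("pics/top0.png")
def sel(name,u0,v0,u1,v1,z0,z1):
    w=W[v0:v1,u0:u1]; m=(w[...,2]>z0)&(w[...,2]<z1)&(d[v0:v1,u0:u1]>0); p=w[m]
    if len(p)<5: print(name,len(p));return
    r=cv2.minAreaRect((p[:,:2]*1000).astype(np.float32)); c,rad=cv2.minEnclosingCircle((p[:,:2]*1000).astype(np.float32))
    print(name,len(p),"zmed %.3f zmax %.3f"%(np.median(p[:,2]),p[:,2].max()),"rect",np.round(r[0],1),np.round(r[1],1),round(r[2],1),"circ",np.round(c,1),round(rad,1),"mean",np.round(p.mean(0)*1000,1))
sel("screwlid",300,160,350,200,.088,.12)
sel("naillid",400,170,445,210,.075,.11)
sel("plinth",290,240,348,285,.025,.045)
sel("finialtop",425,245,465,290,.08,.11)
sel("finialall",425,245,465,290,.012,.11)
sel("wax",240,240,280,280,.02,.04)
sel("tape",360,245,405,285,.04,.07)
sel("roundrim",295,165,350,215,.009,.016)
sel("squarerim",385,175,445,225,.009,.016)
sel("longrim",145,230,220,290,.009,.016)
sel("green",275,285,315,325,.05,.12)
sel("grinder",120,110,265,205,.03,.3)
sel("vise",395,295,480,410,.03,.3)
sel("bench",200,300,260,330,-.05,.05)
c=np.vstack([cv2.resize(im[130:340,140:480],None,fx=2.2,fy=2.2,interpolation=cv2.INTER_CUBIC)])
cv2.imwrite("pics/crop.png",c)
s=cv2.imread("pics/scene0.png")
cv2.imwrite("pics/crops.png",cv2.resize(s[180:350,200:480],None,fx=2.8,fy=2.8,interpolation=cv2.INTER_CUBIC))
E
```

```text
screwlid 490 zmed 0.104 zmax 0.110 rect [629.3  44.3] [54.8 55.9] 3.1 circ [630.1  44.9] 28.6 mean [628.4  44.9 103.2]
naillid 484 zmed 0.089 zmax 0.095 rect [ 609.8 -187.3] [56.6 55.2] 1.1 circ [ 610.9 -188.1] 29.4 mean [ 609.4 -186.4   88.3]
plinth 803 zmed 0.036 zmax 0.043 rect [446.1  54.1] [51.6 89.8] 4.7 circ [446.   54.4] 50.2 mean [445.   54.1  35.6]
finialtop 72 zmed 0.092 zmax 0.099 rect [ 442.2 -237.5] [22.5 25.3] 17.6 circ [ 441.  -237.7] 14.1 mean [ 440.1 -237.9   90.7]
finialall 326 zmed 0.072 zmax 0.099 rect [ 439.8 -239. ] [38.7 40.8] 47.7 circ [ 439.5 -239.9] 21.0 mean [ 437.1 -234.5   63.4]
wax 654 zmed 0.029 zmax 0.038 rect [446.6 197.9] [65.4 67.6] 1.1 circ [446.9 197.4] 34.5 mean [446.3 196.8  29.1]
tape 365 zmed 0.054 zmax 0.062 rect [438.9 -93.4] [61.2 33.4] 78.2 circ [439.2 -92.9] 33.3 mean [438.6 -91.6  52.8]
roundrim 241 zmed 0.012 zmax 0.016 rect [636.4  51. ] [111.3 130.5] 2.0 circ [650.4  50.7] 76.8 mean [621.2  50.   11.8]
squarerim 269 zmed 0.012 zmax 0.016 rect [ 610.2 -184.5] [96.8 96.7] 8.1 circ [ 610.2 -184.3] 66.2 mean [ 598.  -177.    12.1]
longrim 429 zmed 0.011 zmax 0.016 rect [435.  377.8] [115.1 132.9] 14.9 circ [446.3 380.8] 78.7 mean [444.9 381.2  11.7]
green 508 zmed 0.085 zmax 0.092 rect [341.2 103.4] [55.4 55.7] 35.8 circ [341.3 103.5] 28.4 mean [340.9 103.7  84.4]
grinder 7827 zmed 0.156 zmax 0.207 rect [693.4 338.8] [256.7 291.1] 3.1 circ [691.8 331.8] 187.2 mean [654.2 338.2 139.8]
vise 3915 zmed 0.126 zmax 0.137 rect [ 240.2 -214. ] [235.8 139.5] 6.0 circ [ 235.8 -228.2] 124.3 mean [ 260.  -215.7  108.8]
bench 1787 zmed 0.001 zmax 0.010 rect [316.1 262.9] [ 69.  144.1] 1.5 circ [316.1 262.9] 79.8 mean [315.9 262.1   0.8]
```

View pics/crop.png

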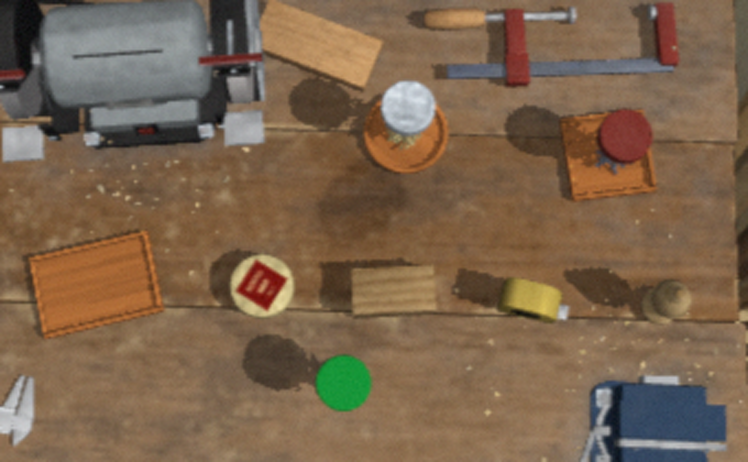

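View pics/crops.png

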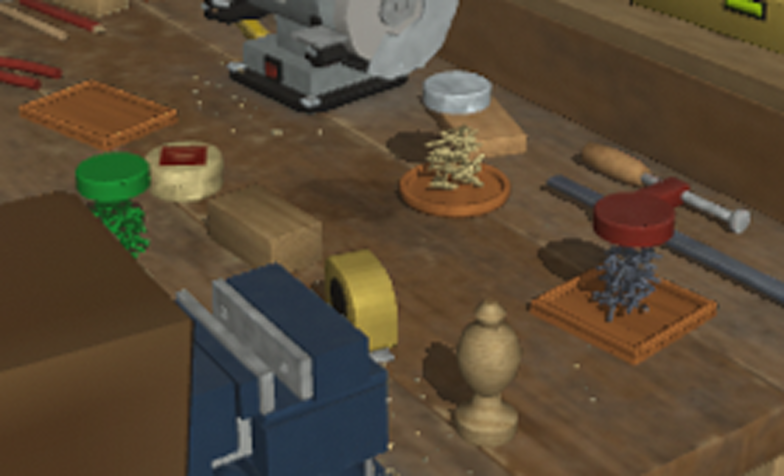

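The crops confirm the identities. I'll refine the round and long trays using colour plus height.

Run:
```python
from h import *
W=np.load("W.npy"); im=cv2.imread("pics/top0.png"); hsv=cv2.cvtColor(im,cv2.COLOR_BGR2HSV)
for name,(u0,v0,u1,v1) in dict(round=(295,165,350,215),square=(385,175,445,225),long=(145,230,220,290)).items():
    w=W[v0:v1,u0:u1]; h=hsv[v0:v1,u0:u1]
    m=((h[...,1]>165)&(h[...,0]<16)&(h[...,2]>90)&(w[...,2]>.002)&(w[...,2]<.018)).astype(np.uint8)
    n,l,st,_=cv2.connectedComponentsWithStats(m); k=1+np.argmax(st[1:,4])
    p=(w[l==k]*1000).astype(np.float32)
    hull=cv2.convexHull(p[:,:2].copy())
    print(name,len(p),cv2.minAreaRect(p[:,:2].copy()),cv2.minEnclosingCircle(p[:,:2].copy()),np.bincount(h[...,0][l==k]))
    if name=="round":
        print(cv2.fitEllipse(hull))
```

```text
round 522 ((619.8865966796875, 44.710487365722656), (91.64714813232422, 76.76941680908203), 83.85853576660156) ((628.0785522460938, 44.299991607666016), 47.252960205078125) [  0   0   0   0   0   0   0   0   0   0   0   2  89 368  63]
((627.8217163085938, 44.012508392333984), (91.90787506103516, 93.039306640625), 83.30554962158203)
square 797 ((609.5537719726562, -184.9076385498047), (95.48857116699219, 95.13578033447266), 8.476475715637207) ((606.5316162109375, -184.7088623046875), 63.606388092041016) [  0   0   0   0   0   0   2   0   2   1   2   7 154 531  96   2]
long 1889 ((445.8709716796875, 380.5028991699219), (92.48381042480469, 132.50302124023438), 14.831442832946777) ((446.4455871582031, 380.3971252441406), 78.34599304199219) [   0    0    0    0    0    0    0    0    0    0    0    1  159 1444
  285]
```

```bash
cat >> h.py <<'E'
def go(x,y,z,yaw=None,step=.045):
    """remaining motion to TCP target; yaw = world angle (deg) of tool y. prints rows"""
    from scipy.spatial.transform import Rotation as R
    s=manip.sense(); p=np.array(s["tcp_pos"]); M=R.from_quat(s["tool_rot"]).as_matrix()
    cur=np.degrees(np.arctan2(M[1,1],M[0,1])); dy=0 if yaw is None else (yaw-cur+90)%180-90
    D=np.array([x,y,z])-p; n=max(1,int(np.ceil(np.linalg.norm(D)/step)),int(np.ceil(abs(dy)/8.5)))
    print("t %.1f"%s["t"],"tcp",np.round(p,4),"yaw %.1f"%cur,"q",np.round(s["q"],2),"gap %.3f"%s["finger_gap"],"F",np.round(s["force"],1),"tilt %.4f"%np.arccos(min(1,-M[2,2])))
    rows=[]
    for i in range(n):
        d=M.T@(D/n); rows.append([round(float(a),3 if n>2 else 4) for a in d]+[round(-dy/n,1)])
        M=M@R.from_euler('z',-dy/n,degrees=True).as_matrix()
    for i in range(0,n,5): print(str(rows[i:i+5]).replace(" ",""))
E
python3 -c "
from h import *
go(.629,.045,.30,8)"
```

```text
t 0.1 tcp [0.1903 0.5948 0.303 ] yaw 72.3 q [ 1.08  0.53  1.43  0.    1.18 -0.18] gap 0.996 F [-1.1 -0.7  0.3] tilt 0.0020
[[-0.037,-0.024,0.0,np.float64(4.0)],[-0.038,-0.022,0.0,np.float64(4.0)],[-0.04,-0.019,0.0,np.float64(4.0)],[-0.041,-0.016,0.0,np.float64(4.0)],[-0.042,-0.013,0.0,np.float64(4.0)]]
[[-0.043,-0.01,0.0,np.float64(4.0)],[-0.043,-0.007,0.0,np.float64(4.0)],[-0.044,-0.004,0.0,np.float64(4.0)],[-0.044,-0.001,0.0,np.float64(4.0)],[-0.044,0.002,0.0,np.float64(4.0)]]
[[-0.044,0.005,0.0,np.float64(4.0)],[-0.043,0.008,0.0,np.float64(4.0)],[-0.043,0.011,0.0,np.float64(4.0)],[-0.042,0.014,0.0,np.float64(4.0)],[-0.041,0.017,0.0,np.float64(4.0)]]
[[-0.039,0.02,0.0,np.float64(4.0)]]
```

Call:
apply_moves --increments '[[[-0.037, -0.024, 0, 4], [-0.038, -0.022, 0, 4], [-0.04, -0.019, 0, 4], [-0.041, -0.016, 0, 4], [-0.042, -0.013, 0, 4]]]' --fingers 1 --newtons 45

```text
t: 0.6
tcp_pos: [0.3277, 0.4216, 0.3004]
tool_rot: [0.324, 0.946, -0.001, -0.001]
force: [0.3, -0.3, -0.1]
finger_gap: 1.001
```

Call:
apply_moves --increments '[[[-0.043, -0.01, 0, 4], [-0.043, -0.007, 0, 4], [-0.044, -0.004, 0, 4], [-0.044, -0.001, 0, 4], [-0.044, 0.002, 0, 4]]]'

```text
t: 1.1
tcp_pos: [0.4682, 0.2415, 0.2988]
tool_rot: [0.49, 0.872, -0.003, -0.002]
force: [0.7, 0.3, -0.7]
finger_gap: 0.999
```

Call:
apply_moves --increments '[[[-0.044, 0.005, 0, 4], [-0.043, 0.008, 0, 4], [-0.043, 0.011, 0, 4], [-0.042, 0.014, 0, 4], [-0.041, 0.017, 0, 4]]]'

```text
t: 1.6
tcp_pos: [0.6059, 0.0575, 0.2965]
tool_rot: [0.64, 0.768, -0.004, -0.003]
force: [-0.8, 0.3, -0.8]
finger_gap: 1.002
```

```bash
sed -i 's/round(-dy\/n,1)/round(float(-dy\/n),1)/' h.py; python3 -c "
from h import *
go(.629,.045,.30,8)"
```

```text
t 1.6 tcp [0.6059 0.0575 0.2965] yaw 10.4 q [-0.09  0.52  1.48 -0.    1.16 -0.27] gap 1.002 F [-0.8  0.3 -0.8] tilt 0.0101
[[-0.0165,0.0204,-0.0038,2.4]]
```

Call:
apply_moves --increments '[[[-0.016, 0.021, -0.003, 2.4], [0, 0, 0, 0]]]'

```text
t: 1.8
tcp_pos: [0.6334, 0.0388, 0.2981]
tool_rot: [0.66, 0.751, -0.004, -0.002]
force: [-0.1, 0.3, 0.1]
finger_gap: 1.001
```

Run:
```python
from h import *
go(.629,.045,.30,8)
s=manip.sense(); p,d=manip.snapshot("wrist"); cv2.imwrite("pics/w1.png",p[:,:,::-1])
W=cloud("wrist",d,pose=s); 
for z0,z1 in((.095,.115),(.009,.016)):
    m=(d>0)&(W[...,2]>z0)&(W[...,2]<z1)&(abs(W[...,0]-.629)<.07)&(abs(W[...,1]-.045)<.07)
    q=(W[m]*1000).astype(np.float32); print(len(q),np.median(q[:,2]) if len(q) else 0, cv2.minEnclosingCircle(q[:,:2].copy()) if len(q) else 0)
```

```text
t 1.8 tcp [0.6334 0.0388 0.2981] yaw 7.4 q [-0.11  0.55  1.41 -0.    1.19 -0.24] gap 1.001 F [-0.1  0.3  0.1] tilt 0.0089
[[0.0067,-0.0036,-0.0019,-0.6]]
3904 103.5299 ((631.16064453125, 47.06433868408203), 28.635231018066406)
1199 11.888838 ((659.0965576171875, 42.069026947021484), 77.12362670898438)
```

View pics/w1.png

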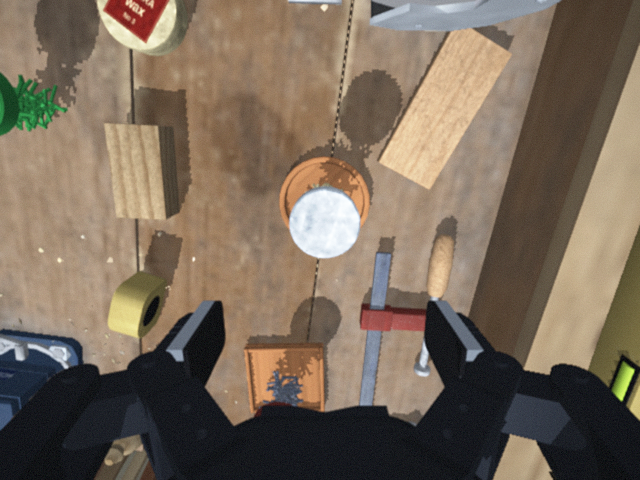

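The wrist picture shows the grey lid at (325,222), inside the round tray at (324,198). The lid measures (0.631, 0.047) at height 0.1035, which agrees with the top camera to about 2 mm. I'll go down on it.

Call:
apply_moves --increments '[[[0.007, -0.003, 0.04, 0], [0, 0, 0.045, 0], [0, 0, 0.04, 0], [0, 0, 0.02, 0], [0, 0, 0, 0]]]'

```text
t: 2.35
tcp_pos: [0.6208, 0.0509, 0.1491]
tool_rot: [0.657, 0.754, -0.006, -0.005]
force: [0.2, 0.5, 0.4]
finger_gap: 0.999
```

```bash
python3 -c "
from h import *
go(.630,.046,.115,8)"
```

```text
t 2.4 tcp [0.6208 0.0509 0.1491] yaw 7.9 q [-0.1   0.73  1.55 -0.    0.88 -0.23] gap 0.999 F [0.2 0.5 0.4] tilt 0.0157
[[-0.0061,0.009,0.0339,-0.1]]
```

Call:
apply_moves --increments '[[[-0.004, 0.009, 0.01, 0], [0, 0, 0, 0]]]'

```text
t: 2.55
tcp_pos: [0.6298, 0.0497, 0.1393]
tool_rot: [0.656, 0.755, -0.006, -0.006]
force: [-0.8, -0.1, 0.5]
finger_gap: 1.002
```

```bash
python3 -c "
from h import *
go(.630,.046,.115,8)"
```

```text
t 2.5 tcp [0.6298 0.0497 0.1393] yaw 8.1 q [-0.1   0.75  1.52 -0.    0.88 -0.24] gap 1.002 F [-0.8 -0.1  0.5] tilt 0.0162
[[-0.0037,0.0001,0.0243,0.1]]
```

Call:
apply_moves --increments '[[[-0.004, 0, 0.012, 0], [0, 0, 0.012, 0], [0, 0, 0, 0]]]'

```text
t: 2.85
tcp_pos: [0.632, 0.0455, 0.1167]
tool_rot: [0.655, 0.755, -0.004, -0.003]
force: [-0.3, 1.1, 0.1]
finger_gap: 1.0
```

Call:
apply_moves --increments '[[[0, 0, 0, 0], [0, 0, 0, 0], [0, 0, 0, 0], [0, 0, 0, 0], [0, 0, 0, 0]]]' --fingers 0 --newtons 45

```text
t: 3.35
tcp_pos: [0.6319, 0.0453, 0.1172]
tool_rot: [0.656, 0.755, -0.004, -0.003]
force: [0.3, 0.4, -1.7]
finger_gap: 0.692
```

```bash
python3 -c "
from h import *
go(.630,.046,.29,8)"
```

```text
t 3.4 tcp [0.6319 0.0453 0.1172] yaw 8.1 q [-0.1   0.78  1.53 -0.    0.84 -0.24] gap 0.692 F [ 0.3  0.4 -1.7] tilt 0.0098
[[0.0,-0.001,-0.043,0.0],[0.0,-0.001,-0.043,0.0],[0.0,-0.001,-0.043,0.0],[0.0,-0.001,-0.043,0.0]]
```

Call:
apply_moves --increments '[[[0, 0, 0, 0], [0, 0, -0.01, 0], [0, 0, -0.02, 0], [0, 0, -0.025, 0], [0, 0, -0.025, 0]]]'

```text
t: 3.85
tcp_pos: [0.6284, 0.0458, 0.1942]
tool_rot: [0.656, 0.755, -0.008, -0.01]
force: [1.4, 0.0, -3.7]
finger_gap: 0.694
```

```bash
python3 -c "
from h import *
go(.575,-.07,.17,8,.025)"
```

```text
t 3.9 tcp [0.6284 0.0458 0.1942] yaw 8.1 q [-0.1   0.67  1.5  -0.    1.   -0.24] gap 0.694 F [ 1.4  0.  -3.7] tilt 0.0259
[[-0.018,-0.011,0.004,0.0],[-0.018,-0.011,0.004,0.0],[-0.018,-0.011,0.004,0.0],[-0.018,-0.011,0.004,0.0],[-0.018,-0.011,0.004,0.0]]
[[-0.018,-0.011,0.004,0.0]]
```

Call:
apply_moves --increments '[[[-0.018, -0.011, 0.004, 0], [-0.018, -0.011, 0.004, 0], [-0.018, -0.011, 0.004, 0], [-0.018, -0.011, 0.004, 0], [-0.018, -0.011, 0.004, 0]]]'

```text
t: 4.35
tcp_pos: [0.588, -0.0507, 0.1818]
tool_rot: [0.653, 0.757, -0.005, -0.005]
force: [-0.3, 0.2, -4.8]
finger_gap: 0.691
```

Call:
apply_moves --increments '[[[-0.018, -0.011, 0.004, 0], [0, 0, 0, 0]]]'

```text
t: 4.55
tcp_pos: [0.5774, -0.0727, 0.1777]
tool_rot: [0.654, 0.756, -0.006, -0.006]
force: [1.4, -0.4, -4.1]
finger_gap: 0.691
```

```bash
python3 -c "
from h import *
go(.575,-.07,.113,8,.025)
from scipy.spatial.transform import Rotation as R
print(R.from_quat(manip.sense()['tool_rot']).as_matrix()[:,2])"
```

```text
t 4.5 tcp [ 0.5774 -0.0727  0.1777] yaw 8.3 q [-0.31  0.64  1.64 -0.01  0.87 -0.45] gap 0.691 F [ 1.4 -0.4 -4.1] tilt 0.0172
[[0.001,-0.0,0.022,0.1],[0.001,-0.0,0.022,0.1],[0.001,-0.0,0.022,0.1]]
[-1.71882860e-02 -5.63119178e-04 -9.99852112e-01]
```

Call:
apply_moves --increments '[[[0, 0, 0.02, 0], [0, 0, 0.02, 0], [0, 0, 0.01, 0], [0, 0, 0.008, 0], [0, 0, 0, 0]]]'

```text
t: 5.05
tcp_pos: [0.5777, -0.0723, 0.12]
tool_rot: [0.655, 0.756, -0.005, -0.005]
force: [-0.7, -0.1, -3.7]
finger_gap: 0.693
```

```bash
python3 -c "
from h import *
go(.575,-.07,.113,8,.025)"
```

```text
t 5.0 tcp [ 0.5777 -0.0723  0.12  ] yaw 8.2 q [-0.31  0.74  1.67 -0.01  0.75 -0.45] gap 0.693 F [-0.7 -0.1 -3.7] tilt 0.0141
[[0.0026,-0.0022,0.0071,0.2]]
```

Call:
apply_moves --increments '[[[0, 0, 0.004, 0], [0, 0, 0.003, 0], [0, 0, 0, 0]]]'

```text
t: 5.35
tcp_pos: [0.5787, -0.0719, 0.1138]
tool_rot: [0.654, 0.756, -0.004, -0.004]
force: [-0.2, 0.1, -4.3]
finger_gap: 0.691
```

Call:
apply_moves --increments '[[[0, 0, 0.002, 0], [0, 0, 0, 0]]]'

```text
t: 5.55
tcp_pos: [0.5793, -0.0721, 0.1125]
tool_rot: [0.654, 0.756, -0.004, -0.003]
force: [-0.1, 0.9, -5.2]
finger_gap: 0.688
```

Call:
apply_moves --increments '[[[0, 0, 0.001, 0], [0, 0, 0, 0], [0, 0, 0, 0], [0, 0, 0, 0], [0, 0, 0, 0]]]' --fingers 1

```text
t: 6.05
tcp_pos: [0.5815, -0.0728, 0.1143]
tool_rot: [0.654, 0.756, -0.002, 0.0]
force: [-1.2, 0.2, -0.1]
finger_gap: 0.996
```

Call:
apply_moves --increments '[[[0, 0, -0.01, 0], [0, 0, -0.03, 0], [0, 0, -0.04, 0], [0, 0, -0.04, 0], [0, 0, 0, 0]]]'

```text
t: 6.55
tcp_pos: [0.5818, -0.0724, 0.2398]
tool_rot: [0.654, 0.756, -0.003, -0.001]
force: [0.8, 0.4, 0.8]
finger_gap: 0.995
```

Run:
```python
from h import *
go(.610,-.187,.22,8)
p,d=manip.snapshot("scene"); cv2.imwrite("pics/s2.png",cv2.resize(p[150:400,150:550,::-1],None,fx=2,fy=2))
```

```text
t 6.5 tcp [ 0.5818 -0.0724  0.2398] yaw 8.2 q [-0.31  0.56  1.59 -0.01  1.   -0.45] gap 0.995 F [0.8 0.4 0.8] tilt 0.0059
[[-0.039,0.004,0.007,0.1],[-0.039,0.004,0.007,0.1],[-0.039,0.004,0.007,0.1]]
```

View pics/s2.png

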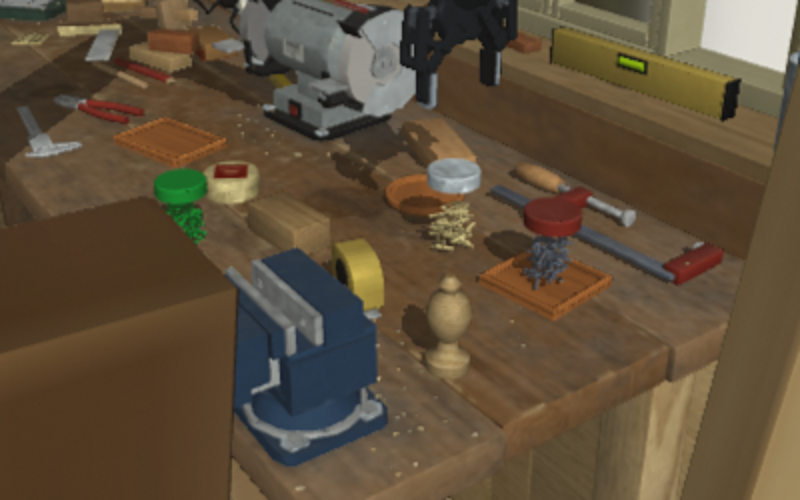

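The screw jar (lid at (455,175)) is upright on free bench between the trays, and the round tray at (425,195) is empty. The nail jar comes next.

Call:
apply_moves --increments '[[[-0.039, 0.004, 0.007, 0], [-0.039, 0.004, 0.007, 0], [-0.038, 0.004, 0.007, 0], [0, 0, 0, 0]]]'

```text
t: 7.0
tcp_pos: [0.6077, -0.1861, 0.2146]
tool_rot: [0.653, 0.757, -0.004, -0.005]
force: [0.5, 0.1, 0.6]
finger_gap: 0.999
```

Run:
```python
from h import *
go(.610,-.187,.107,8)
s=manip.sense(); p,d=manip.snapshot("wrist")
W=cloud("wrist",d,pose=s)
m=(d>0)&(W[...,2]>.08)&(W[...,2]<.1)&(abs(W[...,0]-.61)<.05)&(abs(W[...,1]+.187)<.05)
q=(W[m]*1000).astype(np.float32); print(len(q),np.median(q[:,2]),cv2.minEnclosingCircle(q[:,:2].copy()))
```

```text
t 7.0 tcp [ 0.6077 -0.1861  0.2146] yaw 8.5 q [-0.47  0.65  1.48 -0.01  1.03 -0.62] gap 0.999 F [0.5 0.1 0.6] tilt 0.0124
[[-0.0,0.001,0.036,0.2],[-0.0,0.001,0.036,0.2],[-0.0,0.001,0.036,0.2]]
6435 88.49588 ((611.3831176757812, -185.98057556152344), 28.774160385131836)
```

Call:
apply_moves --increments '[[[0, 0.002, 0.035, 0], [0, 0.001, 0.035, 0], [0, 0, 0.025, 0], [0, 0, 0.01, 0], [0, 0, 0, 0]]]'

```text
t: 7.55
tcp_pos: [0.6054, -0.1782, 0.1049]
tool_rot: [0.652, 0.758, -0.004, -0.01]
force: [0.4, 0.9, -0.1]
finger_gap: 1.003
```

```bash
python3 -c "
from h import *
go(.611,-.187,.105,8)"
```

```text
t 7.5 tcp [ 0.6054 -0.1782  0.1049] yaw 8.6 q [-0.46  0.8   1.53 -0.    0.83 -0.61] gap 1.003 F [ 0.4  0.9 -0.1] tilt 0.0215
[[-0.0096,0.0042,-0.0003,0.6]]
```

Call:
apply_moves --increments '[[[-0.008, 0.004, 0, 0], [0, 0, 0, 0], [0, 0, 0, 0]]]'

```text
t: 7.85
tcp_pos: [0.6121, -0.1854, 0.1073]
tool_rot: [0.652, 0.759, -0.004, -0.008]
force: [-0.7, -0.1, -0.0]
finger_gap: 1.001
```

```bash
python3 -c "
from h import *
go(.611,-.187,.105,8)"
```

```text
t 7.8 tcp [ 0.6121 -0.1854  0.1073] yaw 8.7 q [-0.47  0.81  1.51 -0.    0.84 -0.62] gap 1.001 F [-0.7 -0.1 -0. ] tilt 0.0183
[[-0.0014,-0.0013,0.0023,0.7]]
```

Centred well enough to close.

Call:
apply_moves --increments '[[[-0.001, -0.001, 0.001, 0], [0, 0, 0, 0], [0, 0, 0, 0], [0, 0, 0, 0], [0, 0, 0, 0]]]' --fingers 0

```text
t: 8.35
tcp_pos: [0.6119, -0.1872, 0.1088]
tool_rot: [0.652, 0.758, -0.003, -0.007]
force: [0.7, 0.0, -0.4]
finger_gap: 0.689
```

```bash
python3 -c "
from h import *
go(.611,-.187,.19,8)"
```

```text
t 8.3 tcp [ 0.6119 -0.1872  0.1088] yaw 8.7 q [-0.47  0.8   1.51 -0.    0.84 -0.62] gap 0.689 F [ 0.7  0.  -0.4] tilt 0.0145
[[0.0004,-0.001,-0.0406,0.3],[0.0004,-0.001,-0.0406,0.3]]
```

Call:
apply_moves --increments '[[[0, 0, -0.01, 0], [0, 0, -0.025, 0], [0, 0, -0.03, 0], [0, 0, -0.04, 0], [0, 0, -0.04, 0]]]'

```text
t: 8.85
tcp_pos: [0.6096, -0.1857, 0.2508]
tool_rot: [0.652, 0.758, -0.006, -0.017]
force: [1.0, -0.7, -2.6]
finger_gap: 0.693
```

```bash
python3 -c "
from h import *
go(.630,.046,.26,8,.03)"
```

```text
t 8.8 tcp [ 0.6096 -0.1857  0.2508] yaw 8.7 q [-0.47  0.61  1.43 -0.    1.13 -0.62] gap 0.693 F [ 1.  -0.7 -2.6] tilt 0.0361
[[0.028,0.007,-0.001,0.1],[0.028,0.007,-0.001,0.1],[0.028,0.007,-0.001,0.1],[0.028,0.007,-0.001,0.1],[0.028,0.007,-0.001,0.1]]
[[0.028,0.007,-0.001,0.1],[0.028,0.007,-0.001,0.1],[0.028,0.007,-0.001,0.1]]
```

Call:
apply_moves --increments '[[[0.028, 0.007, 0, 0], [0.028, 0.007, 0, 0], [0.028, 0.007, 0, 0], [0.028, 0.007, 0, 0], [0.028, 0.007, 0, 0]]]'

```text
t: 9.35
tcp_pos: [0.6267, -0.0437, 0.2632]
tool_rot: [0.655, 0.756, -0.003, -0.007]
force: [0.7, 0.6, -2.8]
finger_gap: 0.691
```

Call:
apply_moves --increments '[[[0.028, 0.007, 0, 0], [0.028, 0.007, 0, 0], [0.028, 0.007, 0, 0], [0, 0, 0, 0], [0, 0, 0, 0]]]'

```text
t: 9.85
tcp_pos: [0.6333, 0.0508, 0.2651]
tool_rot: [0.653, 0.758, -0.004, -0.009]
force: [-0.3, 0.5, -2.3]
finger_gap: 0.693
```

```bash
cat >> h.py <<'E'
def zt():
    from scipy.spatial.transform import Rotation as R
    s=manip.sense();print("toolz",np.round(R.from_quat(s['tool_rot']).as_matrix()[:,2],4),"grasp pt",np.round(s["tcp_pos"]+.054*R.from_quat(s['tool_rot']).as_matrix()[:,2],4))
E
python3 -c "
from h import *
go(.629,.045,.112,8,.03);zt()"
```

```text
t 9.8 tcp [0.6333 0.0508 0.2651] yaw 8.5 q [-0.1   0.59  1.43  0.    1.14 -0.25] gap 0.693 F [-0.3  0.5 -2.3] tilt 0.0191
[[-0.001,-0.0,0.026,0.1],[-0.001,-0.0,0.026,0.1],[-0.001,-0.0,0.026,0.1],[-0.001,-0.0,0.026,0.1],[-0.001,-0.0,0.026,0.1]]
[[-0.001,-0.0,0.026,0.1]]
toolz [-0.0181  0.006  -0.9998] grasp pt [0.6323 0.0511 0.2111]
```

Call:
apply_moves --increments '[[[-0.003, 0, 0.03, 0], [-0.003, 0, 0.03, 0], [0, 0, 0.03, 0], [0, 0, 0.025, 0], [0, 0, 0, 0]]]'

```text
t: 10.35
tcp_pos: [0.6337, 0.0407, 0.15]
tool_rot: [0.654, 0.757, -0.003, -0.006]
force: [-0.1, 0.1, -2.8]
finger_gap: 0.692
```

```bash
python3 -c "
from h import *
go(.63,.045,.112,8,.03);zt()"
```

```text
t 10.3 tcp [0.6337 0.0407 0.15  ] yaw 8.3 q [-0.11  0.74  1.51  0.    0.9  -0.26] gap 0.692 F [-0.1  0.1 -2.8] tilt 0.0131
[[0.0023,-0.0013,0.019,0.2],[0.0023,-0.0013,0.019,0.2]]
toolz [-0.0126  0.0039 -0.9999] grasp pt [0.633  0.0409 0.096 ]
```

Call:
apply_moves --increments '[[[0.004, -0.003, 0.015, 0], [0, 0, 0.012, 0], [0, 0, 0.005, 0], [0, 0, 0, 0], [0, 0, 0, 0]]]'

```text
t: 10.85
tcp_pos: [0.6331, 0.0406, 0.1213]
tool_rot: [0.655, 0.755, -0.001, -0.003]
force: [1.1, 0.2, -3.4]
finger_gap: 0.689
```

```bash
python3 -c "
from h import *
go(.63,.045,.1085,8,.03);zt()"
```

```text
t 10.8 tcp [0.6331 0.0406 0.1213] yaw 8.1 q [-0.11  0.78  1.53  0.    0.84 -0.26] gap 0.689 F [ 1.1  0.2 -3.4] tilt 0.0060
[[0.0047,-0.0024,0.0128,0.1]]
toolz [-0.0054  0.0024 -1.    ] grasp pt [0.6328 0.0408 0.0673]
```

Call:
apply_moves --increments '[[[0.006, -0.004, 0.005, 0], [0, 0, 0.004, 0], [0, 0, 0, 0], [0, 0, 0, 0]]]'

```text
t: 11.25
tcp_pos: [0.6291, 0.0466, 0.1139]
tool_rot: [0.655, 0.756, 0.0, -0.001]
force: [-0.0, -0.0, -2.6]
finger_gap: 0.689
```

```bash
python3 -c "
from h import *
go(.63,.045,.1085,8,.03);zt()"
```

```text
t 11.2 tcp [0.6291 0.0466 0.1139] yaw 8.1 q [-0.1   0.78  1.54  0.    0.81 -0.25] gap 0.689 F [-0.  -0.  -2.6] tilt 0.0025
[[-0.0017,0.0007,0.0054,0.1]]
toolz [-0.0014  0.002  -1.    ] grasp pt [0.629  0.0467 0.0599]
```

Call:
apply_moves --increments '[[[0, 0, 0.003, 0], [0, 0, 0.002, 0], [0, 0, 0, 0]]]'

```text
t: 11.55
tcp_pos: [0.6295, 0.0467, 0.1089]
tool_rot: [0.655, 0.756, 0.001, -0.001]
force: [0.4, 0.7, -2.8]
finger_gap: 0.691
```

Call:
apply_moves --increments '[[[0, 0, 0.001, 0], [0, 0, 0, 0]]]'

```text
t: 11.75
tcp_pos: [0.6297, 0.0466, 0.1091]
tool_rot: [0.655, 0.756, 0.001, -0.001]
force: [0.8, 0.0, -2.1]
finger_gap: 0.69
```

Touching down; I'll release and rise.

Call:
apply_moves --increments '[[[0, 0, 0, 0], [0, 0, 0, 0], [0, 0, 0, 0], [0, 0, 0, 0]]]' --fingers 1

```text
t: 12.15
tcp_pos: [0.631, 0.0463, 0.1101]
tool_rot: [0.655, 0.756, 0.002, 0.001]
force: [-0.1, 0.1, -0.5]
finger_gap: 1.001
```

Call:
apply_moves --increments '[[[0, 0, -0.01, 0], [0, 0, -0.03, 0], [0, 0, -0.04, 0], [0, 0, -0.04, 0], [0, 0, 0, 0]]]'

```text
t: 12.65
tcp_pos: [0.6306, 0.0461, 0.2351]
tool_rot: [0.655, 0.756, 0.001, 0.0]
force: [0.6, 0.2, 0.2]
finger_gap: 0.999
```

Run:
```python
from h import *
s=manip.sense(); p,d=manip.snapshot("wrist"); cv2.imwrite("pics/w3.png",p[:,:,::-1])
W=cloud("wrist",d,pose=s)
for c,z0,z1 in(((.629,.046),.08,.1),((.581,-.072),.09,.11)):
    m=(d>0)&(W[...,2]>z0)&(W[...,2]<z1)&(abs(W[...,0]-c[0])<.05)&(abs(W[...,1]-c[1])<.05)
    q=(W[m]*1000).astype(np.float32); print(len(q),np.median(q[:,2]),cv2.minEnclosingCircle(q[:,:2].copy()))
go(.581,-.072,.24,8)
```

```text
5451 88.529755 ((630.0859375, 47.33381652832031), 28.961933135986328)
3017 98.47888 ((579.8840942382812, -67.39862060546875), 27.239309310913086)
t 12.7 tcp [0.6292 0.0462 0.2327] yaw 8.1 q [-0.1   0.62  1.48  0.    1.04 -0.25] gap 0.998 F [-0.6  0.3 -0.6] tilt 0.0037
[[-0.037,-0.021,-0.002,0.0],[-0.037,-0.021,-0.002,0.0],[-0.037,-0.021,-0.002,0.0]]
```

View pics/w3.png

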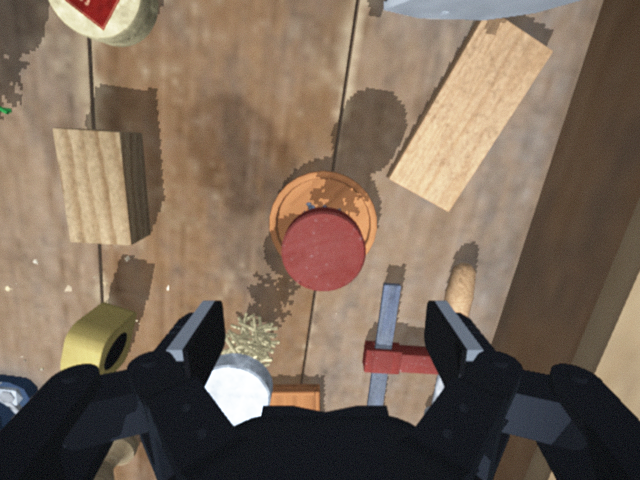

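The red lid at (323,250) sits inside the round tray: (0.630, 0.047) at lid height 0.0885, as it should be. Next, the screw jar to the square tray.

Call:
apply_moves --increments '[[[-0.037, -0.021, 0, 0], [-0.037, -0.021, 0, 0], [-0.037, -0.021, 0, 0], [0, 0, 0, 0], [0, 0, 0, 0]]]'

```text
t: 13.2
tcp_pos: [0.5792, -0.0744, 0.2302]
tool_rot: [0.654, 0.757, -0.001, -0.004]
force: [0.5, -0.8, -1.2]
finger_gap: 1.001
```

Run:
```python
from h import *
s=manip.sense(); p,d=manip.snapshot("wrist")
W=cloud("wrist",d,pose=s)
for c,z0,z1 in(((.581,-.072),.09,.11),):
    m=(d>0)&(W[...,2]>z0)&(W[...,2]<z1)&(abs(W[...,0]-c[0])<.05)&(abs(W[...,1]-c[1])<.05)
    q=(W[m]*1000).astype(np.float32); print(len(q),np.median(q[:,2]),cv2.minEnclosingCircle(q[:,:2].copy()))
go(.580,-.072,.112,8);zt()
```

```text
6215 98.53417 ((578.0786743164062, -70.45893096923828), 28.8846378326416)
t 13.2 tcp [ 0.5793 -0.0743  0.23  ] yaw 8.4 q [-0.32  0.57  1.6   0.    0.98 -0.47] gap 0.999 F [-0.6 -0.2  0.4] tilt 0.0082
[[0.001,0.001,0.039,0.1],[0.001,0.001,0.039,0.1],[0.001,0.001,0.039,0.1]]
toolz [-0.0074  0.0035 -1.    ] grasp pt [ 0.5789 -0.0741  0.176 ]
```

Call:
apply_moves --increments '[[[0.001, 0, 0.035, 0], [0.001, 0, 0.03, 0], [0, 0, 0.025, 0], [0, 0, 0.012, 0], [0, 0, 0, 0]]]'

```text
t: 13.75
tcp_pos: [0.5809, -0.0668, 0.1245]
tool_rot: [0.651, 0.759, -0.0, -0.003]
force: [-1.3, 0.0, -0.4]
finger_gap: 0.999
```

Run:
```python
from h import *
go(.579,-.071,.112,8);zt()
```

```text
t 13.8 tcp [ 0.5809 -0.0668  0.1245] yaw 8.7 q [-0.31  0.73  1.66  0.    0.76 -0.46] gap 0.999 F [-1.3  0.  -0.4] tilt 0.0058
[[-0.0039,-0.0025,0.0125,0.7]]
toolz [-0.0046  0.0035 -1.    ] grasp pt [ 0.5807 -0.0666  0.0705]
```

Call:
apply_moves --increments '[[[-0.004, -0.002, 0.006, 0], [0, 0, 0.004, 0], [0, 0, 0, 0], [0, 0, 0, 0]]]'

```text
t: 14.15
tcp_pos: [0.5814, -0.0707, 0.1163]
tool_rot: [0.65, 0.76, 0.001, -0.001]
force: [-0.4, 0.3, 0.3]
finger_gap: 0.995
```

Call:
apply_moves --increments '[[[0, 0, 0, 0], [0, 0, 0, 0], [0, 0, 0, 0], [0, 0, 0, 0], [0, 0, 0, 0]]]' --fingers 0

```text
t: 14.65
tcp_pos: [0.5809, -0.071, 0.1178]
tool_rot: [0.65, 0.76, 0.001, -0.001]
force: [-0.3, -0.2, -0.8]
finger_gap: 0.694
```

Run:
```python
from h import *
go(.579,-.071,.112,8);zt()
```

```text
t 14.7 tcp [ 0.5809 -0.071   0.1178] yaw 8.8 q [-0.31  0.74  1.67  0.    0.74 -0.47] gap 0.694 F [-0.3 -0.2 -0.8] tilt 0.0017
[[0.0002,-0.0019,0.0058,0.8]]
toolz [ 0.      0.0017 -1.    ] grasp pt [ 0.5809 -0.0709  0.0638]
```

Call:
apply_moves --increments '[[[0, 0, -0.01, 0], [0, 0, -0.02, 0], [0, 0, -0.025, 0], [0, 0, -0.015, 0], [0, 0, 0, 0]]]'

```text
t: 15.15
tcp_pos: [0.5791, -0.0704, 0.1887]
tool_rot: [0.651, 0.759, -0.001, -0.004]
force: [0.6, -0.9, -4.6]
finger_gap: 0.695
```

Run:
```python
from h import *
go(.610,-.185,.185,8,.025);zt()
```

```text
t 15.2 tcp [ 0.5791 -0.0704  0.1887] yaw 8.8 q [-0.31  0.63  1.63  0.    0.89 -0.47] gap 0.695 F [ 0.6 -0.9 -4.6] tilt 0.0080
[[-0.024,0.003,0.001,0.2],[-0.024,0.003,0.001,0.2],[-0.024,0.003,0.001,0.2],[-0.024,0.003,0.001,0.2],[-0.024,0.003,0.001,0.2]]
toolz [-0.0068  0.0042 -1.    ] grasp pt [ 0.5787 -0.0701  0.1347]
```

Held TCP height above the jar's underside is 0.1178, so in the tray TCP z is about 0.123.

Call:
apply_moves --increments '[[[-0.024, 0.003, 0, 0], [-0.024, 0.003, 0, 0], [-0.024, 0.003, 0, 0], [-0.024, 0.003, 0, 0], [-0.022, 0.003, 0, 0]]]'

```text
t: 15.65
tcp_pos: [0.6091, -0.1827, 0.1838]
tool_rot: [0.648, 0.761, -0.002, -0.009]
force: [0.4, -0.5, -4.0]
finger_gap: 0.693
```

Call:
apply_moves --increments '[[[0, 0, 0.01, 0], [0, 0, 0.015, 0], [0, 0, 0.012, 0], [0, 0, 0, 0], [0, 0, 0, 0]]]'

```text
t: 16.15
tcp_pos: [0.6067, -0.1837, 0.1404]
tool_rot: [0.65, 0.76, -0.002, -0.012]
force: [0.5, 0.3, -4.2]
finger_gap: 0.69
```

Run:
```python
from h import *
go(.611,-.185,.123,8,.025);zt()
```

```text
t 16.1 tcp [ 0.6067 -0.1837  0.1404] yaw 8.9 q [-0.47  0.75  1.51  0.    0.9  -0.63] gap 0.690 F [ 0.5  0.3 -4.2] tilt 0.0253
[[-0.0022,0.0044,0.0173,0.9]]
toolz [-0.022   0.0125 -0.9997] grasp pt [ 0.6055 -0.1831  0.0864]
```

Call:
apply_moves --increments '[[[-0.003, 0.006, 0.006, 0], [0, 0, 0.004, 0], [0, 0, 0, 0], [0, 0, 0, 0]]]'

```text
t: 16.55
tcp_pos: [0.6141, -0.1847, 0.1304]
tool_rot: [0.649, 0.761, -0.002, -0.012]
force: [0.5, -0.5, -4.6]
finger_gap: 0.692
```

Run:
```python
from h import *
go(.612,-.186,.123,8,.025);zt()
```

```text
t 16.6 tcp [ 0.6141 -0.1847  0.1304] yaw 9.0 q [-0.47  0.77  1.5   0.    0.89 -0.63] gap 0.692 F [ 0.5 -0.5 -4.6] tilt 0.0237
[[-0.001,-0.0022,0.0074,1.0]]
toolz [-0.0205  0.0119 -0.9997] grasp pt [ 0.613  -0.1841  0.0764]
```

Call:
apply_moves --increments '[[[-0.002, 0, 0.004, 0], [0, 0, 0.003, 0], [0, 0, 0, 0], [0, 0, 0, 0]]]'

```text
t: 16.95
tcp_pos: [0.6146, -0.187, 0.1235]
tool_rot: [0.649, 0.76, -0.002, -0.011]
force: [0.2, -0.5, -5.4]
finger_gap: 0.696
```

Call:
apply_moves --increments '[[[0, 0, 0.002, 0], [0, 0, 0, 0]]]'

```text
t: 17.15
tcp_pos: [0.6148, -0.1871, 0.1239]
tool_rot: [0.649, 0.76, -0.002, -0.011]
force: [0.3, 0.2, -3.7]
finger_gap: 0.692
```

Run:
```python
from h import *
go(.612,-.186,.123,8,.025);zt()
```

```text
t 17.1 tcp [ 0.6148 -0.1871  0.1239] yaw 9.0 q [-0.47  0.78  1.5   0.    0.88 -0.63] gap 0.692 F [ 0.3  0.2 -3.7] tilt 0.0214
[[0.0015,-0.0025,0.001,1.0]]
toolz [-0.0184  0.0109 -0.9998] grasp pt [ 0.6138 -0.1865  0.0699]
```

Call:
apply_moves --increments '[[[0, 0, 0.001, 0], [0, 0, 0, 0], [0, 0, 0, 0], [0, 0, 0, 0], [0, 0, 0, 0]]]' --fingers 1

```text
t: 17.65
tcp_pos: [0.6168, -0.1882, 0.1253]
tool_rot: [0.649, 0.761, -0.001, -0.007]
force: [-0.0, -1.0, 0.1]
finger_gap: 0.994
```

Call:
apply_moves --increments '[[[0, 0, -0.01, 0], [0, 0, -0.03, 0], [0, 0, -0.04, 0], [0, 0, -0.03, 0], [0, 0, 0, 0]]]'

```text
t: 18.15
tcp_pos: [0.6182, -0.1891, 0.24]
tool_rot: [0.649, 0.76, -0.001, -0.008]
force: [1.1, -0.1, -0.6]
finger_gap: 1.003
```

Run:
```python
from h import *
s=manip.sense(); p,d=manip.snapshot("wrist"); cv2.imwrite("pics/w4.png",p[:,:,::-1])
W=cloud("wrist",d,pose=s)
for c,z0,z1 in(((.61,-.185),.09,.115),):
    m=(d>0)&(W[...,2]>z0)&(W[...,2]<z1)&(abs(W[...,0]-c[0])<.05)&(abs(W[...,1]-c[1])<.05)
    q=(W[m]*1000).astype(np.float32); print(len(q),np.median(q[:,2]),cv2.minEnclosingCircle(q[:,:2].copy()))
go(.447,.054,.25,4.7);zt()
```

```text
6066 103.50975 ((612.6015014648438, -184.9620819091797), 28.702219009399414)
t 18.2 tcp [ 0.6173 -0.1886  0.2381] yaw 9.0 q [-0.47  0.63  1.43  0.    1.1  -0.63] gap 0.997 F [0.5 0.5 0.4] tilt 0.0202
[[0.038,-0.019,-0.001,0.6],[0.038,-0.019,-0.001,0.6],[0.038,-0.019,-0.001,0.6],[0.037,-0.02,-0.001,0.6],[0.037,-0.02,-0.001,0.6]]
[[0.037,-0.021,-0.001,0.6],[0.037,-0.021,-0.001,0.6]]
toolz [-0.0173  0.0103 -0.9998] grasp pt [ 0.6163 -0.1881  0.1841]
```

View pics/w4.png

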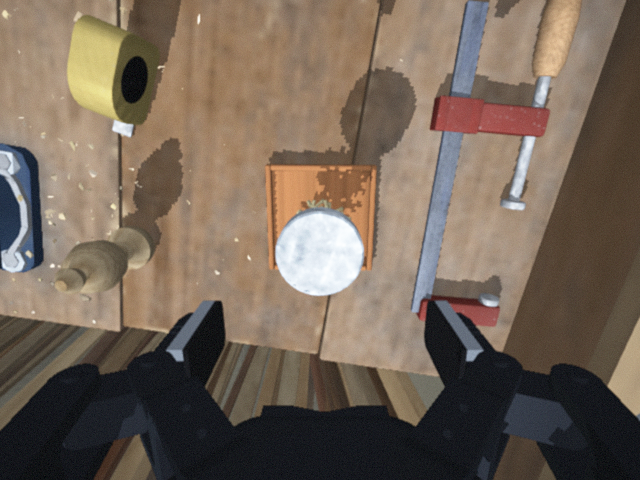

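The grey lid at (320,250) is in the square tray: (0.612, -0.185) at lid height 0.1035, as expected. On to the plinth.

Call:
apply_moves --increments '[[[0.038, -0.019, 0, 0.6], [0.038, -0.019, 0, 0.6], [0.038, -0.019, 0, 0.6], [0.037, -0.02, 0, 0.6], [0.037, -0.02, 0, 0.6]]]'

```text
t: 18.7
tcp_pos: [0.4931, -0.0149, 0.2379]
tool_rot: [0.673, 0.74, -0.003, -0.01]
force: [-0.4, 0.2, -0.5]
finger_gap: 1.004
```

Call:
apply_moves --increments '[[[0.037, -0.021, 0, 0.6], [0.037, -0.021, 0, 0.6], [0, 0, 0, 0], [0, 0, 0, 0]]]'

```text
t: 19.1
tcp_pos: [0.4343, 0.0618, 0.2364]
tool_rot: [0.679, 0.734, -0.006, -0.016]
force: [0.8, -0.4, -0.7]
finger_gap: 1.003
```

Run:
```python
from h import *
s=manip.sense(); p,d=manip.snapshot("wrist")
W=cloud("wrist",d,pose=s)
m=(d>0)&(W[...,2]>.028)&(W[...,2]<.042)&(abs(W[...,0]-.447)<.06)&(abs(W[...,1]-.054)<.06)
q=(W[m]*1000).astype(np.float32); print(len(q),np.median(q[:,2]),cv2.minAreaRect(q[:,:2].copy()))
go(.447,.054,.085,4.7,.03);zt()
```

```text
6312 35.252007 ((446.0338439941406, 56.3343505859375), (49.94384002685547, 90.55208587646484), 4.694033622741699)
t 19.1 tcp [0.4338 0.0617 0.2363] yaw 4.4 q [-0.12  0.4   1.94  0.01  0.83 -0.2 ] gap 0.999 F [-2.1  0.1 -0.5] tilt 0.0360
[[-0.002,0.003,0.025,-0.0],[-0.002,0.003,0.025,-0.0],[-0.002,0.003,0.025,-0.0],[-0.002,0.003,0.025,-0.0],[-0.002,0.003,0.025,-0.0]]
[[-0.002,0.003,0.025,-0.0]]
toolz [-0.0338  0.0126 -0.9994] grasp pt [0.432  0.0624 0.1823]
```

Call:
apply_moves --increments '[[[-0.004, 0.006, 0.03, 0], [-0.002, 0.006, 0.03, 0], [0, 0.003, 0.03, 0], [0, 0, 0.02, 0], [0, 0, 0, 0]]]'

```text
t: 19.65
tcp_pos: [0.4538, 0.0527, 0.1216]
tool_rot: [0.682, 0.731, -0.004, -0.012]
force: [-0.3, 0.7, 0.6]
finger_gap: 1.002
```

Run:
```python
from h import *
go(.4465,.055,.085,4.7,.03);zt()
```

```text
t 19.6 tcp [0.4538 0.0527 0.1216] yaw 4.0 q [-0.13  0.65  1.98  0.01  0.54 -0.22] gap 1.002 F [-0.3  0.7  0.6] tilt 0.0259
[[0.0012,-0.0031,0.0184,-0.3],[0.0012,-0.0031,0.0184,-0.3]]
toolz [-0.0236  0.0108 -0.9997] grasp pt [0.4525 0.0532 0.0676]
```

Call:
apply_moves --increments '[[[0, -0.004, 0.01, -0.5], [0, 0, 0.01, 0], [0, 0, 0.006, 0], [0, 0, 0, 0], [0, 0, 0, 0]]]'

```text
t: 20.15
tcp_pos: [0.4535, 0.0495, 0.0953]
tool_rot: [0.68, 0.733, -0.003, -0.01]
force: [0.0, -0.0, 0.5]
finger_gap: 1.004
```

Run:
```python
from h import *
go(.4465,.055,.085,4.7,.03);zt()
```

```text
t 20.1 tcp [0.4535 0.0495 0.0953] yaw 4.3 q [-0.14  0.7   1.99  0.02  0.46 -0.23] gap 1.004 F [ 0.  -0.   0.5] tilt 0.0211
[[0.0059,-0.0064,0.0105,-0.4]]
toolz [-0.0186  0.01   -0.9998] grasp pt [0.4525 0.0501 0.0413]
```

Call:
apply_moves --increments '[[[0.006, -0.006, 0.005, -0.4], [0, 0, 0.005, 0], [0, 0, 0, 0], [0, 0, 0, 0]]]'

```text
t: 20.55
tcp_pos: [0.4468, 0.0559, 0.0859]
tool_rot: [0.677, 0.736, -0.002, -0.009]
force: [0.9, 0.1, 0.6]
finger_gap: 0.999
```

Run:
```python
from h import *
go(.4465,.055,.085,4.7,.03);zt()
```

```text
t 20.6 tcp [0.4468 0.0559 0.0859] yaw 4.7 q [-0.13  0.72  2.01  0.02  0.42 -0.23] gap 0.999 F [0.9 0.1 0.6] tilt 0.0187
[[-0.0009,-0.0004,0.0009,0.0]]
toolz [-0.016   0.0097 -0.9998] grasp pt [0.446  0.0565 0.032 ]
```

Call:
apply_moves --increments '[[[0, 0, 0.003, 0], [0, 0, 0, 0]]]'

```text
t: 20.75
tcp_pos: [0.447, 0.0561, 0.0829]
tool_rot: [0.677, 0.736, -0.002, -0.009]
force: [0.6, -0.2, 0.1]
finger_gap: 0.999
```

Call:
apply_moves --increments '[[[0, 0, 0, 0], [0, 0, 0, 0], [0, 0, 0, 0], [0, 0, 0, 0], [0, 0, 0, 0]]]' --fingers 0

```text
t: 21.25
tcp_pos: [0.4472, 0.0559, 0.0832]
tool_rot: [0.677, 0.736, -0.001, -0.009]
force: [-0.2, -0.6, -0.3]
finger_gap: 0.579
```

Run:
```python
from h import *
go(.4465,.055,.2,4.7,.03);zt()
```

```text
t 21.2 tcp [0.4472 0.0559 0.0832] yaw 4.8 q [-0.13  0.73  2.01  0.02  0.42 -0.23] gap 0.579 F [-0.2 -0.6 -0.3] tilt 0.0176
[[0.0,-0.001,-0.029,0.0],[0.0,-0.001,-0.029,0.0],[0.0,-0.001,-0.029,0.0],[0.0,-0.001,-0.029,0.0]]
toolz [-0.0148  0.0095 -0.9998] grasp pt [0.4464 0.0564 0.0292]
```

Call:
apply_moves --increments '[[[0, 0, 0, 0], [0, 0, -0.01, 0], [0, 0, -0.02, 0], [0, 0, -0.03, 0], [0, 0, -0.03, 0]]]'

```text
t: 21.75
tcp_pos: [0.4463, 0.0551, 0.1736]
tool_rot: [0.677, 0.736, -0.005, -0.013]
force: [0.5, 0.5, -0.4]
finger_gap: 0.575
```

Run:
```python
from h import *
go(.447,.380,.19,14.8,.035);zt()
```

```text
t 21.8 tcp [0.4463 0.0551 0.1736] yaw 4.7 q [-0.13  0.53  1.97  0.01  0.67 -0.22] gap 0.575 F [ 0.5  0.5 -0.4] tilt 0.0277
[[0.032,0.003,-0.001,-1.0],[0.032,0.003,-0.001,-1.0],[0.032,0.004,-0.001,-1.0],[0.032,0.004,-0.001,-1.0],[0.032,0.005,-0.001,-1.0]]
[[0.032,0.006,-0.001,-1.0],[0.032,0.006,-0.001,-1.0],[0.032,0.007,-0.001,-1.0],[0.032,0.007,-0.001,-1.0],[0.032,0.008,-0.001,-1.0]]
toolz [-0.0255  0.0109 -0.9996] grasp pt [0.4449 0.0557 0.1197]
```

Call:
apply_moves --increments '[[[0.032, 0.003, -0.001, -1], [0.032, 0.003, -0.001, -1], [0.032, 0.004, -0.001, -1], [0.032, 0.004, -0.001, -1], [0.032, 0.005, -0.001, -1]]]'

```text
t: 22.25
tcp_pos: [0.4496, 0.2175, 0.1886]
tool_rot: [0.647, 0.763, -0.0, -0.008]
force: [-0.2, 0.5, -0.6]
finger_gap: 0.578
```

Call:
apply_moves --increments '[[[0.032, 0.006, -0.001, -1], [0.032, 0.006, -0.001, -1], [0.032, 0.007, -0.001, -1], [0.032, 0.007, -0.001, -1], [0.032, 0.008, -0.001, -1]]]'

```text
t: 22.75
tcp_pos: [0.4481, 0.3873, 0.1988]
tool_rot: [0.611, 0.791, -0.0, -0.008]
force: [0.5, 0.6, -1.0]
finger_gap: 0.577
```

Run:
```python
from h import *
go(.447,.380,.15,14.8,.035);zt()
p,d=manip.snapshot("scene"); cv2.imwrite("pics/s5.png",cv2.resize(p[150:350,100:400,::-1],None,fx=2.5,fy=2.5))
```

```text
t 22.8 tcp [0.4481 0.3873 0.1988] yaw 14.7 q [0.52 0.62 1.61 0.02 0.92 0.25] gap 0.577 F [ 0.5  0.6 -1. ] tilt 0.0156
[[-0.0037,-0.0012,0.0244,-0.1],[-0.0037,-0.0012,0.0244,-0.1]]
toolz [-0.0126  0.0092 -0.9999] grasp pt [0.4474 0.3878 0.1448]
```

View pics/s5.png

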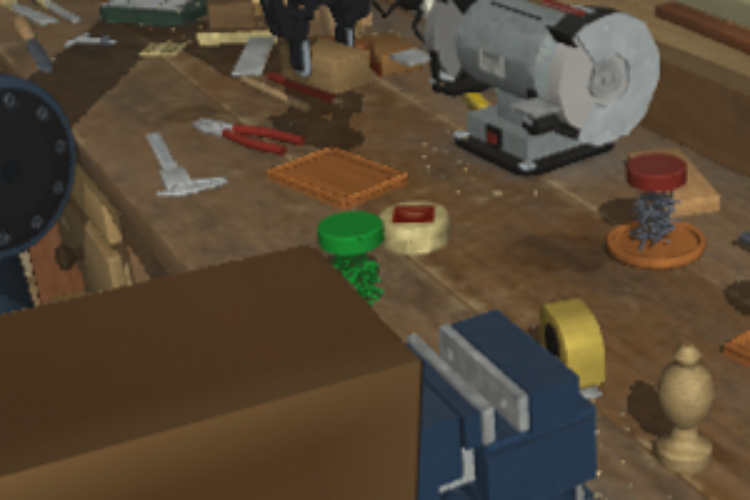

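Call:
apply_moves --increments '[[[-0.004, 0, 0.025, 0], [-0.003, 0, 0.025, 0], [0, 0, 0.02, 0], [0, 0, 0, 0], [0, 0, 0, 0]]]'

```text
t: 23.3
tcp_pos: [0.4493, 0.3899, 0.1315]
tool_rot: [0.608, 0.794, 0.006, -0.007]
force: [0.3, 0.2, -0.4]
finger_gap: 0.572
```

Run:
```python
from h import *
go(.447,.381,.089,14.8,.035);zt()
```

```text
t 23.3 tcp [0.4493 0.3899 0.1315] yaw 15.1 q [0.52 0.72 1.64 0.03 0.77 0.24] gap 0.572 F [ 0.3  0.2 -0.4] tilt 0.0184
[[-0.0044,-0.0023,0.0212,0.2],[-0.0044,-0.0023,0.0212,0.2]]
toolz [-0.0042  0.0179 -0.9998] grasp pt [0.4491 0.3909 0.0775]
```

Call:
apply_moves --increments '[[[-0.009, -0.004, 0.012, 0], [0, 0, 0.012, 0], [0, 0, 0.006, 0], [0, 0, 0, 0], [0, 0, 0, 0]]]'

```text
t: 23.8
tcp_pos: [0.4501, 0.382, 0.105]
tool_rot: [0.608, 0.794, 0.01, -0.006]
force: [0.5, 0.7, -0.8]
finger_gap: 0.576
```

Run:
```python
from h import *
go(.447,.380,.089,14.8,.035);zt()
```

```text
t 23.8 tcp [0.4501 0.382  0.105 ] yaw 15.1 q [0.51 0.76 1.67 0.03 0.7  0.22] gap 0.576 F [ 0.5  0.7 -0.8] tilt 0.0223
[[-0.0014,-0.0036,0.0159,0.3]]
toolz [ 0.0028  0.0221 -0.9998] grasp pt [0.4502 0.3832 0.051 ]
```

Call:
apply_moves --increments '[[[-0.004, -0.004, 0.007, 0], [0, 0, 0.005, 0], [0, 0, 0, 0], [0, 0, 0, 0]]]'

```text
t: 24.2
tcp_pos: [0.4476, 0.3776, 0.0928]
tool_rot: [0.608, 0.794, 0.011, -0.005]
force: [-0.3, 0.9, -1.5]
finger_gap: 0.576
```

Run:
```python
from h import *
go(.447,.379,.089,14.8,.035);zt()
```

```text
t 24.2 tcp [0.4476 0.3776 0.0928] yaw 15.1 q [0.5  0.78 1.68 0.03 0.67 0.22] gap 0.576 F [-0.3  0.9 -1.5] tilt 0.0236
[[0.0014,-0.0002,0.0039,0.3]]
toolz [ 0.0045  0.0232 -0.9997] grasp pt [0.4478 0.3789 0.0389]
```

Call:
apply_moves --increments '[[[0.001, -0.001, 0.003, 0], [0, 0, 0, 0], [0, 0, 0, 0]]]'

```text
t: 24.5
tcp_pos: [0.4464, 0.3786, 0.0897]
tool_rot: [0.608, 0.794, 0.011, -0.005]
force: [-0.3, -0.7, -1.3]
finger_gap: 0.572
```

Call:
apply_moves --increments '[[[0, 0, 0, 0], [0, 0, 0, 0], [0, 0, 0, 0], [0, 0, 0, 0]]]' --fingers 0.9

```text
t: 24.9
tcp_pos: [0.4469, 0.379, 0.0904]
tool_rot: [0.608, 0.794, 0.012, -0.005]
force: [-0.1, 0.2, -0.3]
finger_gap: 0.899
```

Call:
apply_moves --increments '[[[0, 0, -0.01, 0], [0, 0, -0.03, 0], [0, 0, -0.04, 0], [0, 0, -0.04, 0], [0, 0, -0.03, 0]]]'

```text
t: 25.4
tcp_pos: [0.444, 0.3739, 0.2427]
tool_rot: [0.608, 0.794, 0.006, -0.007]
force: [0.3, 1.1, -0.5]
finger_gap: 0.899
```

Run:
```python
from h import *
s=manip.sense(); p,d=manip.snapshot("wrist"); cv2.imwrite("pics/w6.png",p[:,:,::-1])
W=cloud("wrist",d,pose=s)
m=(d>0)&(W[...,2]>.033)&(W[...,2]<.047)&(abs(W[...,0]-.447)<.06)&(abs(W[...,1]-.38)<.06)
q=(W[m]*1000).astype(np.float32); print(len(q),np.median(q[:,2]),cv2.minAreaRect(q[:,:2].copy()))
m=(d>0)&(W[...,2]>.009)&(W[...,2]<.016)&(abs(W[...,0]-.447)<.09)&(abs(W[...,1]-.38)<.09)
q=(W[m]*1000).astype(np.float32); print(len(q),np.median(q[:,2]),cv2.minAreaRect(q[:,:2].copy()))
go(.447,.380,.089,14.8,.035);zt()
```

```text
6385 40.05142 ((446.9287414550781, 380.5037841796875), (50.165321350097656, 89.3378677368164), 14.929203987121582)
2671 11.806493 ((446.1844177246094, 383.31793212890625), (92.10150146484375, 131.04537963867188), 14.905052185058594)
t 25.4 tcp [0.446  0.3752 0.2476] yaw 15.1 q [0.5  0.54 1.61 0.02 0.98 0.22] gap 0.897 F [1.1 0.2 3. ] tilt 0.0237
[[0.0,0.0,0.032,0.1],[0.0,0.0,0.032,0.1],[0.0,0.0,0.032,0.1],[0.0,0.0,0.032,0.1],[0.0,0.0,0.032,0.1]]
toolz [ 0.0048  0.0233 -0.9997] grasp pt [0.4463 0.3764 0.1936]
```

View pics/w6.png

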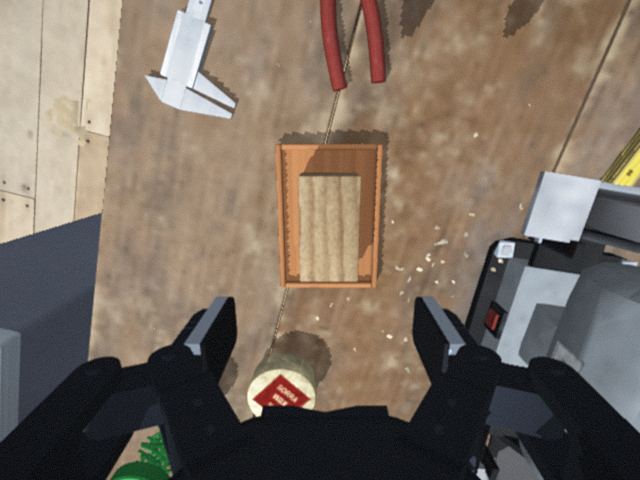

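The plinth at (330,228) lies flat in the long tray: (0.447, 0.3805), top at 0.040, yaw 14.9°, against the tray's (0.446, 0.383) and 14.9°. Next is the finial, and I'll check its profile first.

Run:
```python
from h import *
p,d=manip.snapshot("scene"); W=cloud("scene",d)
m=(d>0)&(W[...,2]>.004)&(W[...,2]<.11)&(np.hypot(W[...,0]-.44,W[...,1]+.238)<.04)
m[:, :]=m; v,u=np.nonzero(m); 
ax=manip.camera_model("scene")["R"][0]  # camera right
q=W[m]
for z in range(4,100,7):
    s=(q[:,2]*1000>z)&(q[:,2]*1000<z+7)
    if s.sum()>3:
        a=q[s]@ax; print(z+3,s.sum(),"width %.1f"%((a.max()-a.min())*1000),"mid %.4f"%((a.max()+a.min())/2))
print("pred", np.array([.4405,-.2385,.05])@ax)
# vise extent near finial
W=np.load("W.npy"); m=(W[...,2]>.03)&(abs(W[...,1]+.238)<.08)&(W[...,0]<.41)&(W[...,0]>.2); print("vise xmax",W[m][:,0].max())
go(.4405,-.2385,.25,15,.045)
```

```text
7 69 width 37.7 mid 0.4998
14 142 width 38.8 mid 0.5004
21 71 width 27.1 mid 0.4997
28 39 width 16.2 mid 0.4992
35 13 width 15.5 mid 0.4986
42 25 width 26.0 mid 0.4961
49 56 width 34.9 mid 0.4986
56 64 width 38.1 mid 0.4983
63 97 width 40.6 mid 0.4995
70 96 width 36.6 mid 0.4991
77 125 width 30.5 mid 0.4989
84 23 width 15.5 mid 0.4980
91 48 width 17.6 mid 0.4991
98 18 width 10.2 mid 0.4988
pred 0.4982461322532226
vise xmax 0.35791597126022856
t 25.5 tcp [0.446  0.3751 0.2454] yaw 15.1 q [0.5  0.54 1.61 0.02 0.98 0.22] gap 0.900 F [1.  0.1 1. ] tilt 0.0235
[[-0.042,-0.012,-0.001,0.0],[-0.042,-0.012,-0.001,0.0],[-0.042,-0.012,-0.001,0.0],[-0.042,-0.012,-0.001,0.0],[-0.042,-0.012,-0.001,0.0]]
[[-0.042,-0.012,-0.001,0.0],[-0.042,-0.012,-0.001,0.0],[-0.042,-0.012,-0.001,0.0],[-0.042,-0.012,-0.001,0.0],[-0.042,-0.012,-0.001,0.0]]
[[-0.042,-0.012,-0.001,0.0],[-0.042,-0.012,-0.001,0.0],[-0.042,-0.012,-0.001,0.0],[-0.042,-0.012,-0.001,0.0]]
```

The widest part is at about 60 mm, so I'll grasp there with TCP z about 0.110.

Call:
apply_moves --increments '[[[-0.042, -0.012, 0, 0], [-0.042, -0.012, 0, 0], [-0.042, -0.012, 0, 0], [-0.042, -0.012, 0, 0], [-0.042, -0.012, 0, 0]]]' --fingers 1

```text
t: 26.0
tcp_pos: [0.4433, 0.1557, 0.2421]
tool_rot: [0.603, 0.797, 0.015, -0.003]
force: [0.3, -0.5, -0.1]
finger_gap: 1.001
```

Call:
apply_moves --increments '[[[-0.042, -0.012, 0, 0], [-0.042, -0.012, 0, 0], [-0.042, -0.012, 0, 0], [-0.042, -0.012, 0, 0], [-0.042, -0.012, 0, 0]]]'

```text
t: 26.5
tcp_pos: [0.4395, -0.0707, 0.2357]
tool_rot: [0.603, 0.798, 0.015, -0.004]
force: [-0.0, 0.3, -0.0]
finger_gap: 1.003
```

Run:
```python
from h import *
go(.4405,-.2385,.23,15,.045)
```

```text
t 26.5 tcp [ 0.4395 -0.0707  0.2357] yaw 15.8 q [-0.43  0.4   1.95  0.04  0.8  -0.73] gap 1.003 F [-0.   0.3 -0. ] tilt 0.0305
[[-0.04,-0.011,0.0,0.2],[-0.04,-0.011,0.0,0.2],[-0.041,-0.011,0.0,0.2],[-0.041,-0.011,0.0,0.2]]
```

Call:
apply_moves --increments '[[[-0.04, -0.011, 0, 0], [-0.04, -0.011, 0, 0], [-0.04, -0.011, 0, 0], [-0.03, -0.008, 0, 0], [0, 0, 0, 0]]]'

```text
t: 27.0
tcp_pos: [0.439, -0.2383, 0.2306]
tool_rot: [0.606, 0.795, 0.014, -0.003]
force: [-0.3, -0.1, 0.7]
finger_gap: 0.999
```

Run:
```python
from h import *
s=manip.sense(); p,d=manip.snapshot("wrist"); cv2.imwrite("pics/w7.png",p[:,:,::-1])
W=cloud("wrist",d,pose=s)
for z0,z1 in ((.086,.105),(.05,.075)):
    m=(d>0)&(W[...,2]>z0)&(W[...,2]<z1)&(abs(W[...,0]-.44)<.05)&(abs(W[...,1]+.238)<.05)
    q=(W[m]*1000).astype(np.float32); print(len(q),q[:,2].max(),cv2.minEnclosingCircle(q[:,:2].copy()))
go(.4405,-.2385,.11,15,.035);zt()
```

```text
675 97.95592 ((440.81256103515625, -237.7832489013672), 10.205385208129883)
1068 74.9983 ((440.4054260253906, -237.77426147460938), 21.03189468383789)
t 27.1 tcp [ 0.4383 -0.2361  0.2304] yaw 15.4 q [-0.73  0.47  1.82  0.04  0.86 -1.03] gap 1.002 F [-0.5 -0.3  0.2] tilt 0.0305
[[-0.001,-0.0,0.03,0.1],[-0.001,-0.0,0.03,0.1],[-0.001,-0.0,0.03,0.1],[-0.001,-0.0,0.03,0.1]]
toolz [ 0.0112  0.0283 -0.9995] grasp pt [ 0.4389 -0.2346  0.1764]
```

View pics/w7.png

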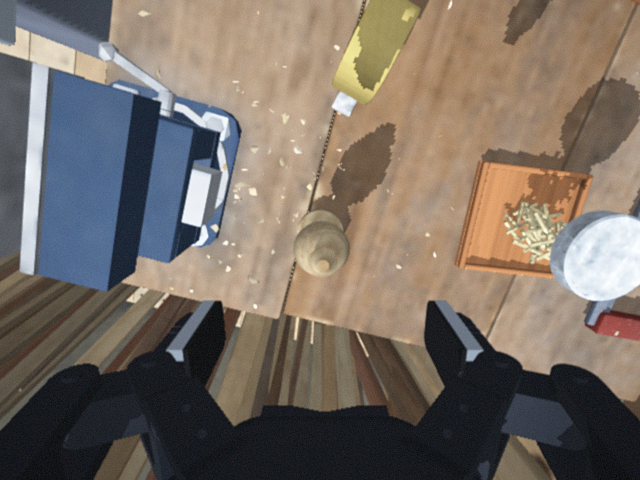

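The finial is at (320,248) in the wrist picture, measured at (0.4405, -0.238). This agrees with the top camera. The tape and vise are clear.

Call:
apply_moves --increments '[[[-0.002, 0, 0.03, 0], [-0.002, 0, 0.03, 0], [-0.002, 0, 0.03, 0], [-0.001, 0, 0.015, 0], [0, 0, 0, 0]]]'

```text
t: 27.55
tcp_pos: [0.4401, -0.2334, 0.1231]
tool_rot: [0.604, 0.796, 0.016, -0.006]
force: [-0.4, 0.0, 1.0]
finger_gap: 0.999
```

Run:
```python
from h import *
go(.440,-.2395,.11,15,.035);zt()
```

```text
t 27.6 tcp [ 0.4401 -0.2334  0.1231] yaw 15.6 q [-0.73  0.67  1.88  0.05  0.61 -1.04] gap 0.999 F [-0.4  0.   1. ] tilt 0.0333
[[-0.0062,-0.002,0.0129,0.6]]
toolz [ 0.0091  0.032  -0.9994] grasp pt [ 0.4406 -0.2317  0.0691]
```

Call:
apply_moves --increments '[[[-0.006, -0.002, 0.007, 0], [0, 0, 0.005, 0], [0, 0, 0, 0], [0, 0, 0, 0]]]'

```text
t: 27.95
tcp_pos: [0.4403, -0.2376, 0.112]
tool_rot: [0.603, 0.797, 0.016, -0.006]
force: [-0.6, -0.3, -0.5]
finger_gap: 0.999
```

Run:
```python
from h import *
go(.440,-.2395,.11,15,.035);zt()
```

```text
t 27.9 tcp [ 0.4403 -0.2376  0.112 ] yaw 15.8 q [-0.73  0.69  1.88  0.05  0.58 -1.05] gap 0.999 F [-0.6 -0.3 -0.5] tilt 0.0332
[[-0.0018,-0.0008,0.0019,0.8]]
toolz [ 0.0098  0.0317 -0.9994] grasp pt [ 0.4408 -0.2359  0.058 ]
```

Call:
apply_moves --increments '[[[-0.003, -0.001, 0.002, 0], [0, 0, 0, 0]]]'

```text
t: 28.15
tcp_pos: [0.4406, -0.2413, 0.1108]
tool_rot: [0.603, 0.797, 0.015, -0.004]
force: [0.1, -0.7, -0.1]
finger_gap: 1.001
```

Call:
apply_moves --increments '[[[0, 0, 0, 0], [0, 0, 0, 0], [0, 0, 0, 0], [0, 0, 0, 0], [0, 0, 0, 0]]]' --fingers 0 --newtons 25

```text
t: 28.65
tcp_pos: [0.4407, -0.2418, 0.1116]
tool_rot: [0.603, 0.797, 0.015, -0.004]
force: [-0.5, -0.0, 0.0]
finger_gap: 0.478
```

Call:
apply_moves --increments '[[[0, 0, 0, 0], [0, 0, 0, 0]]]'

```text
t: 28.85
tcp_pos: [0.4407, -0.2418, 0.1116]
tool_rot: [0.603, 0.797, 0.015, -0.004]
force: [-0.8, -0.1, 1.4]
finger_gap: 0.474
```

Run:
```python
from h import *
go(.440,-.238,.20,15,.035);zt()
```

```text
t 28.9 tcp [ 0.4407 -0.2418  0.1116] yaw 15.7 q [-0.74  0.69  1.88  0.05  0.58 -1.06] gap 0.474 F [-0.8 -0.1  1.4] tilt 0.0316
[[0.002,0.001,-0.029,0.2],[0.002,0.001,-0.029,0.2],[0.002,0.001,-0.029,0.2]]
toolz [ 0.0125  0.029  -0.9995] grasp pt [ 0.4414 -0.2402  0.0576]
```

Call:
apply_moves --increments '[[[0, 0, -0.01, 0], [0, 0, -0.02, 0], [0, 0, -0.03, 0], [0, 0, -0.03, 0], [0, 0, -0.03, 0]]]'

```text
t: 29.35
tcp_pos: [0.4372, -0.2434, 0.2328]
tool_rot: [0.604, 0.797, 0.016, -0.01]
force: [0.7, -0.4, 0.3]
finger_gap: 0.48
```

Run:
```python
from h import *
go(.446,.378,.235,15,.038);zt()
p,d=manip.snapshot("scene"); cv2.imwrite("pics/s8.png",cv2.resize(p[150:400,200:520,::-1],None,fx=2.4,fy=2.4))
```

```text
t 29.4 tcp [ 0.4372 -0.2434  0.2328] yaw 15.7 q [-0.75  0.47  1.8   0.04  0.89 -1.04] gap 0.480 F [ 0.7 -0.4  0.3] tilt 0.0378
[[0.035,0.01,0.001,0.0],[0.035,0.01,0.001,0.0],[0.035,0.01,0.001,0.0],[0.035,0.01,0.001,0.0],[0.035,0.01,0.001,0.0]]
[[0.035,0.01,0.001,0.0],[0.035,0.01,0.001,0.0],[0.035,0.01,0.001,0.0],[0.035,0.01,0.001,0.0],[0.035,0.01,0.001,0.0]]
[[0.035,0.01,0.001,0.0],[0.035,0.01,0.001,0.0],[0.035,0.01,0.001,0.0],[0.035,0.01,0.001,0.0],[0.035,0.01,0.001,0.0]]
[[0.035,0.01,0.001,0.0],[0.035,0.01,0.001,0.0]]
toolz [ 0.0035  0.0377 -0.9993] grasp pt [ 0.4373 -0.2414  0.1788]
```

View pics/s8.png

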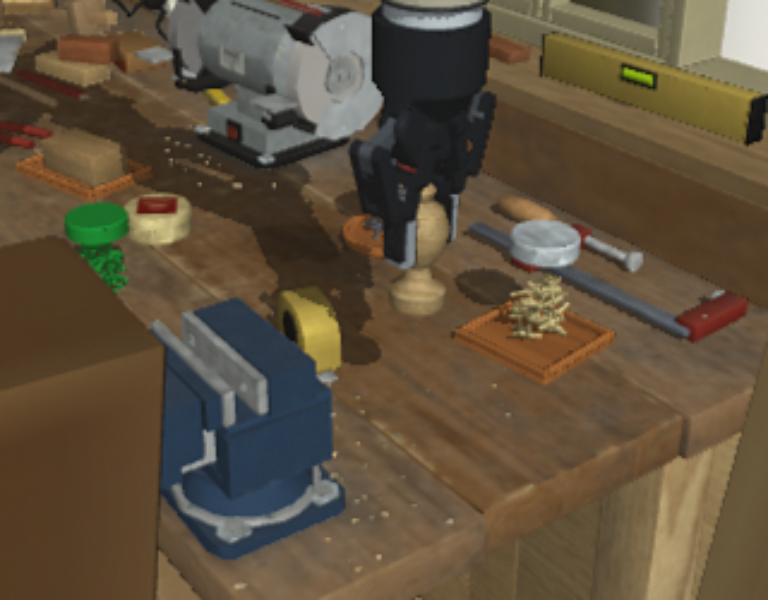

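The finial is held upright at (420,240), its foot about 0.12 m up. I'll carry it over.

Call:
apply_moves --increments '[[[0.035, 0.01, 0, 0], [0.035, 0.01, 0, 0], [0.035, 0.01, 0, 0], [0.035, 0.01, 0, 0], [0.035, 0.01, 0, 0]]]'

```text
t: 29.9
tcp_pos: [0.4427, -0.064, 0.2477]
tool_rot: [0.607, 0.794, 0.016, 0.003]
force: [-0.1, 0.9, -0.9]
finger_gap: 0.479
```

Call:
apply_moves --increments '[[[0.035, 0.01, 0, 0], [0.035, 0.01, 0, 0], [0.035, 0.01, 0, 0], [0.035, 0.01, 0, 0], [0.035, 0.01, 0, 0]]]'

```text
t: 30.4
tcp_pos: [0.4433, 0.1256, 0.254]
tool_rot: [0.608, 0.794, 0.016, 0.005]
force: [0.5, -0.2, -0.8]
finger_gap: 0.481
```

Run:
```python
from h import *
go(.446,.378,.235,15,.038);zt()
```

```text
t 30.4 tcp [0.4433 0.1256 0.254 ] yaw 15.1 q [ 0.02  0.38  1.9   0.03  0.83 -0.26] gap 0.481 F [ 0.5 -0.2 -0.8] tilt 0.0342
[[0.035,0.01,0.003,0.0],[0.035,0.01,0.003,0.0],[0.035,0.01,0.003,0.0],[0.035,0.01,0.003,0.0],[0.035,0.01,0.003,0.0]]
[[0.035,0.01,0.003,0.0],[0.035,0.01,0.003,0.0]]
toolz [ 0.0272  0.0206 -0.9994] grasp pt [0.4448 0.1267 0.2   ]
```

Call:
apply_moves --increments '[[[0.035, 0.01, 0.002, 0], [0.035, 0.01, 0.002, 0], [0.035, 0.01, 0.002, 0], [0.035, 0.01, 0.002, 0], [0.035, 0.01, 0.002, 0]]]'

```text
t: 30.9
tcp_pos: [0.4439, 0.3159, 0.25]
tool_rot: [0.608, 0.794, 0.017, 0.005]
force: [1.4, -1.0, -1.4]
finger_gap: 0.476
```

Call:
apply_moves --increments '[[[0.03, 0.008, 0.002, 0], [0.015, 0.004, 0, 0], [0, 0, 0, 0], [0, 0, 0, 0]]]'

```text
t: 31.3
tcp_pos: [0.442, 0.3675, 0.2496]
tool_rot: [0.605, 0.796, 0.018, 0.006]
force: [0.2, -0.1, -0.8]
finger_gap: 0.479
```

Run:
```python
from h import *
go(.446,.378,.17,15,.038);zt()
```

```text
t 31.3 tcp [0.442  0.3675 0.2496] yaw 15.5 q [0.5  0.52 1.64 0.01 0.95 0.22] gap 0.479 F [ 0.2 -0.1 -0.8] tilt 0.0370
[[0.003,0.001,0.027,0.2],[0.003,0.001,0.027,0.2],[0.003,0.001,0.027,0.2]]
toolz [ 0.0302  0.0215 -0.9993] grasp pt [0.4436 0.3687 0.1957]
```

Call:
apply_moves --increments '[[[0.003, 0, 0.025, 0], [0.003, 0, 0.025, 0], [0.002, 0, 0.015, 0], [0, 0, 0, 0], [0, 0, 0, 0]]]'

```text
t: 31.8
tcp_pos: [0.4433, 0.3691, 0.1849]
tool_rot: [0.608, 0.794, 0.017, 0.006]
force: [-0.7, 0.1, -0.2]
finger_gap: 0.479
```

Run:
```python
from h import *
go(.445,.3775,.153,15,.038);zt()
```

```text
t 31.8 tcp [0.4433 0.3691 0.1849] yaw 15.1 q [0.5  0.62 1.68 0.   0.81 0.23] gap 0.479 F [-0.7  0.1 -0.2] tilt 0.0355
[[0.0073,0.0027,0.0321,0.1]]
toolz [ 0.0302  0.0185 -0.9994] grasp pt [0.445  0.3701 0.131 ]
```

Call:
apply_moves --increments '[[[0.008, 0.002, 0.01, 0], [0, 0, 0.01, 0], [0, 0, 0.005, 0], [0, 0, 0, 0], [0, 0, 0, 0]]]'

```text
t: 32.3
tcp_pos: [0.4456, 0.3776, 0.1606]
tool_rot: [0.609, 0.793, 0.018, 0.007]
force: [0.1, -0.6, -1.3]
finger_gap: 0.477
```

Run:
```python
from h import *
go(.445,.378,.153,15,.038);zt()
```

```text
t 32.3 tcp [0.4456 0.3776 0.1606] yaw 15.0 q [0.51 0.66 1.67 0.   0.77 0.25] gap 0.477 F [ 0.1 -0.6 -1.3] tilt 0.0393
[[0.0004,-0.0007,0.0076,-0.0]]
toolz [ 0.0338  0.0201 -0.9992] grasp pt [0.4474 0.3787 0.1066]
```

Call:
apply_moves --increments '[[[0, -0.001, 0.004, 0], [0, 0, 0.002, 0], [0, 0, 0, 0], [0, 0, 0, 0]]]'

```text
t: 32.7
tcp_pos: [0.4448, 0.3777, 0.1546]
tool_rot: [0.609, 0.793, 0.019, 0.007]
force: [-0.3, 0.2, -1.4]
finger_gap: 0.476
```

Run:
```python
from h import *
go(.445,.378,.152,15,.038);zt()
s=manip.sense(); p,d=manip.snapshot("wrist"); cv2.imwrite("pics/w9.png",p[:,:,::-1])
p,d=manip.snapshot("scene"); cv2.imwrite("pics/s9.png",cv2.resize(p[140:260,170:330,::-1],None,fx=4,fy=4,interpolation=cv2.INTER_CUBIC))
```

```text
t 32.7 tcp [0.4448 0.3777 0.1546] yaw 15.0 q [0.51 0.67 1.68 0.   0.75 0.25] gap 0.476 F [-0.3  0.2 -1.4] tilt 0.0403
[[0.0002,0.0002,0.0026,0.0]]
toolz [ 0.0346  0.0205 -0.9992] grasp pt [0.4466 0.3788 0.1006]
```

View pics/w9.png

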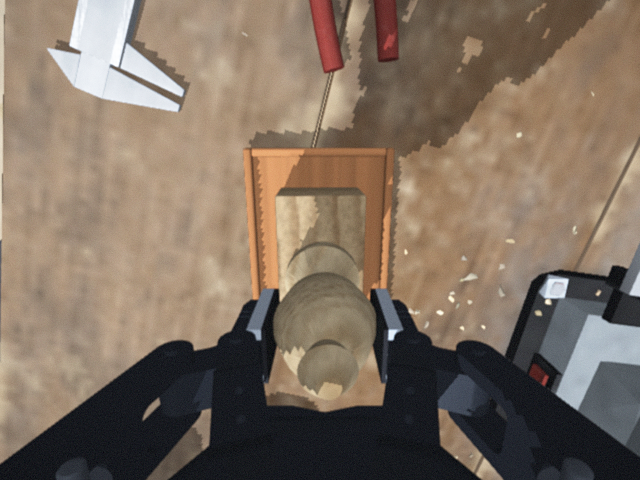

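View pics/s9.png

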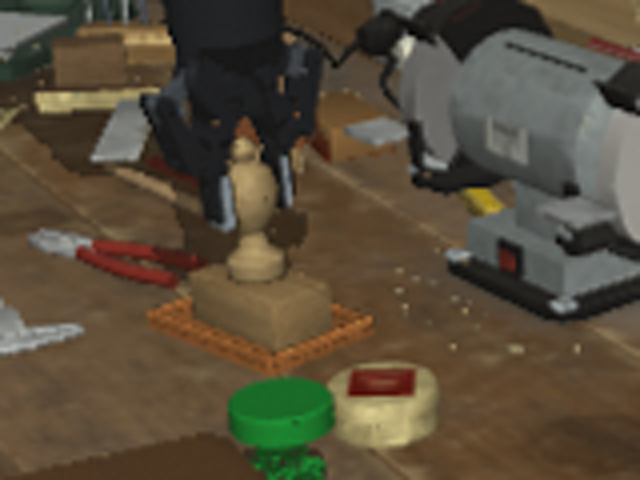

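Run:
```python
from h import *
s=manip.sense(); p,d=manip.snapshot("wrist"); W=cloud("wrist",d,pose=s)
a=np.radians(14.9); ux=np.array([np.cos(a),np.sin(a)]); uy=np.array([-np.sin(a),np.cos(a)])
L=np.stack([(W[...,:2]-[.447,.3805])@ux,(W[...,:2]-[.447,.3805])@uy],-1)*1000
n=(d>0)&(abs(L[...,0])<45)&(abs(L[...,1])<55)
for z0,z1 in ((.036,.0425),(.046,.053),(.053,.060)):
    m=n&(W[...,2]>z0)&(W[...,2]<z1); q=L[m]; print(z0,len(q),"x",np.percentile(q[:,0],[1,99]).round(1),"y",np.percentile(q[:,1],[1,99]).round(1))
```

```text
0.036 5485 x [-24.7  24.4] y [-11.4  44.4]
0.046 183 x [-18.3  17.2] y [ 7.2 20.4]
0.053 1362 x [-19.   19.5] y [-2.6 20.1]
```

The foot's centre measures within about 1 mm of the block's centre. I'll lower the last 2–3 mm and release.

Call:
apply_moves --increments '[[[0, 0, 0.003, 0], [0, 0, 0, 0], [0, 0, 0, 0]]]'

```text
t: 33.15
tcp_pos: [0.4453, 0.3779, 0.1518]
tool_rot: [0.609, 0.793, 0.019, 0.008]
force: [0.2, -0.4, -1.0]
finger_gap: 0.477
```

Call:
apply_moves --increments '[[[0, 0, 0.001, 0], [0, 0, 0, 0]]]'

```text
t: 33.35
tcp_pos: [0.4455, 0.3779, 0.1518]
tool_rot: [0.608, 0.793, 0.019, 0.008]
force: [0.1, -0.0, -1.0]
finger_gap: 0.476
```

Call:
apply_moves --increments '[[[0, 0, 0, 0], [0, 0, 0, 0], [0, 0, 0, 0], [0, 0, 0, 0]]]' --fingers 0.55

```text
t: 33.75
tcp_pos: [0.4456, 0.378, 0.1517]
tool_rot: [0.608, 0.793, 0.02, 0.008]
force: [1.1, -0.9, -0.1]
finger_gap: 0.553
```

Call:
apply_moves --increments '[[[0, 0, 0, 0], [0, 0, 0, 0], [0, 0, 0, 0], [0, 0, 0, 0]]]' --fingers 1

```text
t: 34.15
tcp_pos: [0.4455, 0.378, 0.1514]
tool_rot: [0.608, 0.793, 0.019, 0.008]
force: [-0.3, -0.4, -0.5]
finger_gap: 0.997
```

Run:
```python
from h import *
go(.445,.378,.252,15,.038);zt()
p,d=manip.snapshot("wrist"); cv2.imwrite("pics/w10.png",p[:,:,::-1])
```

```text
t 34.1 tcp [0.4455 0.378  0.1514] yaw 15.0 q [0.51 0.68 1.68 0.   0.74 0.25] gap 0.997 F [-0.3 -0.4 -0.5] tilt 0.0419
[[0.0,0.001,-0.034,0.0],[0.0,0.001,-0.034,0.0],[0.0,0.001,-0.034,0.0]]
toolz [ 0.0362  0.0212 -0.9991] grasp pt [0.4475 0.3791 0.0974]
```

View pics/w10.png

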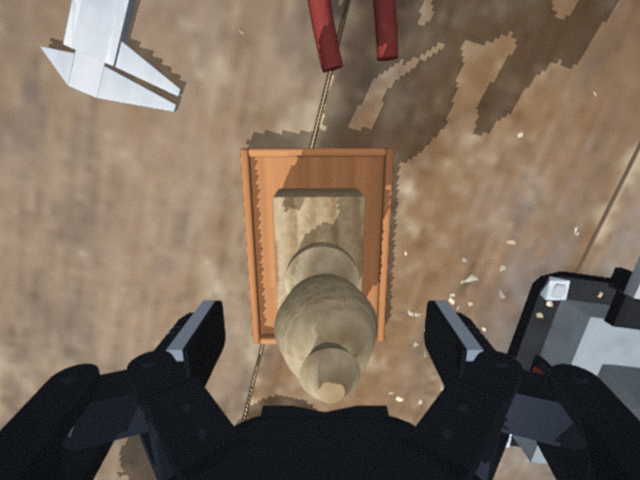

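The finial stands free on the block at (325,330), with the fingers well clear on both sides. I'll rise straight up and make the final checks.

Call:
apply_moves --increments '[[[0, 0.001, -0.015, 0], [0, 0.001, -0.03, 0], [0, 0.001, -0.04, 0], [0, 0, -0.04, 0], [0, 0, -0.03, 0]]]'

```text
t: 34.7
tcp_pos: [0.4408, 0.374, 0.3055]
tool_rot: [0.609, 0.793, 0.013, 0.005]
force: [0.7, -0.0, 0.0]
finger_gap: 1.003
```

Call:
apply_moves --increments '[[[-0.03, 0, -0.01, 0], [-0.04, 0, 0, 0], [-0.04, 0, 0, 0], [-0.04, 0, 0, 0], [-0.04, 0, 0, 0]]]'

```text
t: 35.2
tcp_pos: [0.4925, 0.191, 0.322]
tool_rot: [0.604, 0.796, 0.021, 0.009]
force: [0.3, 1.0, 0.5]
finger_gap: 0.998
```

Call:
apply_moves --increments '[[[-0.04, 0, 0, 0], [-0.02, 0, 0, 0], [0, 0, 0, 0], [0, 0, 0, 0], [0, 0, 0, 0]]]'

```text
t: 35.7
tcp_pos: [0.5097, 0.1268, 0.3217]
tool_rot: [0.607, 0.794, 0.021, 0.01]
force: [0.6, 0.4, 0.2]
finger_gap: 1.003
```

Run:
```python
from h import *
go(.445,.378,.252,15,.1)
p,d=manip.snapshot("scene"); cv2.imwrite("pics/sF.png",p[:,:,::-1])
p,d=manip.snapshot("top"); cv2.imwrite("pics/tF.png",p[:,:,::-1]); W=cloud("top",d)
def sel(name,c,r,z0,z1):
    m=(d>0)&(W[...,2]>z0)&(W[...,2]<z1)&(np.hypot(W[...,0]-c[0],W[...,1]-c[1])<r); q=(W[m]*1000).astype(np.float32)
    if len(q)<5: print(name,len(q)); return
    print(name,len(q),np.median(q[:,2]),q[:,2].max(),"circ",cv2.minEnclosingCircle(q[:,:2].copy()),"rect",cv2.minAreaRect(q[:,:2].copy()))
sel("nail",(.629,.045),.05,.075,.11)
sel("screw",(.61,-.185),.05,.088,.12)
sel("plinth",(.447,.38),.06,.033,.046)
sel("finbulb",(.447,.38),.05,.09,.115)
sel("fintop",(.447,.38),.05,.126,.145)
sel("wax",(.4465,.1975),.05,.02,.04)
sel("tape",(.439,-.0925),.06,.04,.07)
```

```text
t 35.7 tcp [0.5097 0.1268 0.3217] yaw 15.2 q [ 0.02  0.36  1.68  0.02  1.06 -0.26] gap 1.003 F [0.6 0.4 0.2] tilt 0.0464
[[0.086,0.0,0.024,0.1],[0.086,-0.0,0.024,0.1],[0.086,-0.0,0.024,0.1]]
nail 318 88.66237 94.975006 circ ((629.3974609375, 44.858314514160156), 29.00355339050293) rect ((628.8496704101562, 35.42943572998047), (35.65724182128906, 56.639610290527344), 86.43062591552734)
screw 501 103.78381 110.838165 circ ((611.7250366210938, -187.32235717773438), 29.23078727722168) rect ((612.1656494140625, -186.06640625), (55.58884811401367, 56.701416015625), 47.4239616394043)
plinth 508 39.904915 45.791138 circ ((445.7409362792969, 377.3275451660156), 50.140560150146484) rect ((447.1811828613281, 377.3885803222656), (51.526283264160156, 90.66409301757812), 14.721302032470703)
finbulb 143 108.44798 114.950806 circ ((447.99359130859375, 378.6159362792969), 21.29096794128418) rect ((447.3890686035156, 377.37701416015625), (38.95989227294922, 40.922142028808594), 64.64922332763672)
fintop 66 132.60623 139.03242 circ ((447.41546630859375, 379.22998046875), 10.285825729370117) rect ((447.927490234375, 378.4446105957031), (17.879432678222656, 17.957992553710938), 10.728008270263672)
wax 0
tape 366 53.759468 62.508488 circ ((438.732666015625, -93.49056243896484), 33.24427032470703) rect ((438.5863952636719, -93.26264953613281), (60.94721984863281, 33.965518951416016), 77.57273864746094)
```

View pics/tF.png

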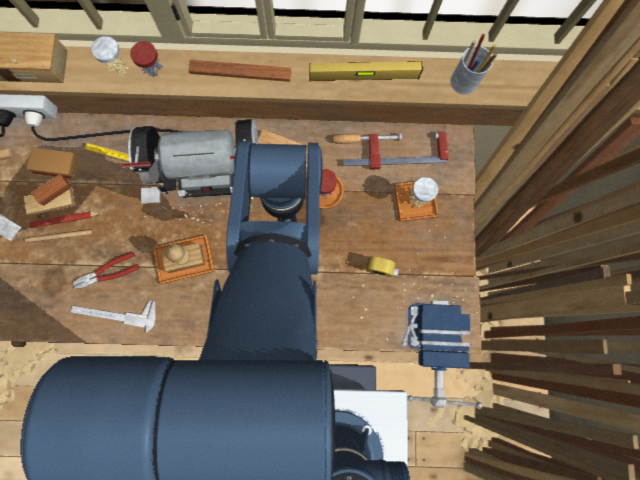

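View pics/sF.png

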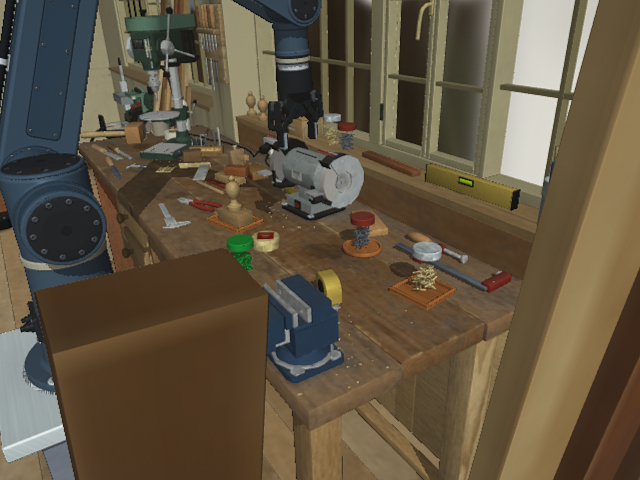

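The final pictures show everything in place and the arm clear. In the top view, the red lid (328,182) is in the round tray, the grey lid (425,189) is in the square tray, and the finial stands on the plinth in the long tray (183,257). The arm hides the wax tin from above, but the scene view shows it unmoved at (265,241).

```bash
python3 -c "
from station import manip
print(manip.sign_off())"
```

```text
the job is handed in; nothing more can be done
None
```

The kit is laid out and handed in at about 36 s of robot time. I parked the screw jar on free bench between the trays, put the nail jar in the round tray, and then put the screw jar in the square tray. After that I laid the plinth in the long tray and stood the finial on it.

| Check after release | Result |
|---|---|
| Nail jar to round tray centre | within about 2 mm, lid height as expected |
| Screw jar to square tray centre | about 2–3 mm, lid height as expected |
| Plinth to long tray centre | about 3 mm, top at 40 mm, lengthwise within 1° |
| Finial to plinth centre | about 1–2 mm, upright |
| Tape measure | within 1 mm of its start |

- **Camera disagreement:** The wrist and top cameras differed by about 2–3 mm in y, which is well inside the tolerances.
- **Wax tin:** The arm hid it from the top camera at the end, so I only confirmed by eye in the scene picture that it had not moved.
- **Tool lean:** The tool drifted up to about 0.05 rad off vertical during the moves. Everything I set down still settled level.

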